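Service the studio's arbor sander behind its stop button

TASK

Before touching the sander or its dust duct, press the mushroom stop down so that it stays latched. With it latched, push the jammed offcut out of the square duct with the push rod so that it drops into the scrap tray under the outlet, and slide every sanding ring that lies on the bench down onto the upright arbor, then the steel collar on top of them. Lay the rod back down on the bench clear of the duct and the arbor, and only when all of that service is done twist the stop head clockwise so that it pops back up; leave the brush jar, paint tub and varnish tin where they stand.

Things in the scene. Friction and masses are not known exactly. Their poses are not given: they have to be found in the camera images.
- stop_box: Yellow stop-button box fixed to the bench, 80 x 80 x 56 high; origin at the centre of its underside, the button's axis is its z. The red round mushroom head on top is 42 in diameter and 24 high: straight flank from 3 to 16 above its underside, domed above.
- stop_top (a point): Apex of the red mushroom head, on its axis: 94 above the bench when the head is up, 87 when latched. The underside of the head is 24 below this point; there is free space under it down to the box top at 56.
- stop_press (a joint): How far the mushroom head is down, m: 0 up, about 0.007 latched, 0.010 fully down. Sprung up with about 4 N at the top and 8 N at full depth. Pushed past 0.0075 with nothing gripping it, the head by itself springs a quarter-radian or more anticlockwise under a catch, and stays down when let go; so press with the closed fingers on the apex, dwell about 0.3 s, and lift off.
- stop_turn (a joint): Turn of the mushroom head, rad, growing clockwise seen from above; 0 when up, about -0.45 when latched, stop at +0.75. A spring of about 0.1 to 0.2 N m turns it anticlockwise. To reset, grip the flank and turn clockwise past 0.05 (about 0.7 rad from latched is ample), let it rise 7 mm, and let go: it must be allowed to rise before it turns back, or it latches again.
- sander: Fixed arbor of the sander (its motor is under the bench): grey plate 130 x 130 x 8 on the bench, flange of diameter 48 whose top is 30 above the bench, and on it an upright steel shaft of diameter 20 up to 106 above the bench, its last 8 tapered to diameter 13. Beyond the plate's +x edge stands its dust hood, 32 x 100 x 48 high. Origin at the centre of the plate's underside, z up the shaft.
- flange (a point): Centre of the flange's top face, 30 above the bench: the lowest ring rests here.
- shaft_top (a point): Centre of the shaft's upper end, 106 above the bench.
- ring1: Brown abrasive sanding ring, outer diameter 64, bore 25, 12 thick, 80 g, the same either way up; origin at its centre, z along its axis. Lies flat on the bench; ring1 to ring4 are alike and two, three or four of them are present.
- ring2: Like ring1, may be absent.
- ring4: Like ring1, may be absent.
- ring3: Like ring1, may be absent.
- collar: Plain steel retaining collar, outer diameter 46, bore 24, 20 thick, 180 g, the same either way up; origin at its centre, z along its axis. Lies flat on the bench, always present.
- rod: Wooden push rod: square handle 100 long, 32 x 32, and a round dowel of diameter 18, 160 long, out of its +x end; 200 g. Origin at the handle's centre, x along the rod towards the dowel; balances 20 ahead of the origin. Lies on the bench.
- rod_tip (a point): End of the dowel, 210 ahead of the rod's origin.
- duct: Fixed square metal dust duct, open at both ends, level on two saddles, 110 long, outside 54 x 54, bore 46 x 46; bore floor 60 above the bench, axis 83 above the bench, top 110, with a 22 wide inspection slot along the top. Origin on the bench under its middle; x runs along the bore from inlet to outlet.
- inlet (a point): Centre of the duct's open inlet end (55 behind the origin), where the rod goes in.
- outlet (a point): Centre of the duct's open outlet end (55 ahead of the origin), over the edge of the scrap tray.
- offcut: Wooden offcut 70 long (its x, along the bore) and 42 x 42, 80 g, jammed in the duct bore, where it slides under a few newtons; origin at its centre. It drops out when its rear end is pushed to the outlet.
- tray: Fixed open scrap tray of dark sheet metal under the duct's outlet, 150 x 130 x 45 high, walls 4; origin at the centre of its underside, x along the duct's x.
- brush_jar: Bystander: glass jar with brushes, 76 in diameter, 220 tall with the brushes; origin under its centre.
- paint_tub: Bystander: low paint tub, 72 in diameter, 55 tall; origin under its centre.
- varnish_tin: Bystander: low tin, 80 in diameter, 70 tall; origin under its centre.

How it is judged:
By the outcome, as a careful person would: the job done as asked, in the order asked, and still so for the second after the job is handed in, with the robot touching nothing.
Of ring1, ring2, ring3, ring4 only 2 to 4 are there at a start; the rules pass over those that are not, and their reading is None.
At some moment in a run one of rod, ring1, ring2, ring3, ring4, collar may be knocked a few centimetres aside while the robot is not near it.
Once in a run the grip may slacken for a moment while it holds something.
It also fails if it takes over 210 s, if anything falls off the work surface, if the arm or the gripper's body presses on something with over 40 N, if the wrist force passes 120 N, or if a joint passes its speed limit or range.

ROBOT

A 6-joint arm with a two-finger parallel gripper is mounted at the origin on the work surface. World frame = base frame: x ahead of the robot, y to its left, z up, the work surface at z = 0. Lengths are in m, angles in rad, forces in N, time in s.
With the tool pointing down it reaches from about 0.3 to 0.95 m from the base axis. Payload 3.1 kg.
Tool frame: the origin (TCP) lies midway between the tips of the shut fingers; the grasp point (between the pads) lies 19 mm behind it (env.tcp_to_grasp is the distance from the TCP to the grasp point, in m); z points along the fingers, y is the line along which they close (so a half turn about z gives the same grasp; the last joint's range is limited). The gripper opens to 85 mm and grips with 20 to 120 N. Pads are 22 mm wide; open, the fingers measure 114 mm over their backs; the gripper's body (76 mm by 85 mm) begins 54 mm behind the grasp point. The pads swing forward as they close: fully open they stand 13 mm farther back than shut.
Start: joints at [-1.298, 0.308, 1.634, -0, 1.2, -0.07], TCP at [0.21, -0.589, 0.231] pointing down, gripper open.
Joint ranges: [-3.06, 3.06], [-0.79, 1.96], [0.05, 2.63], [-1.19, 4.34], [0.05, 2.64], [-2.94, 2.94]. Speed limits (rad/s): [2.79, 2.79, 3.14, 3.14, 3.14, 3.14].

INTERFACE

Orientations are given as a rotation vector (axis times angle).
In Python, from workcell import env gives the robot as it stands.
- The arm moves only by the shell command python3 drive.py [OPENING] [FORCE], which reads ROWS from standard input. ROWS is a JSON list of rows, 1 to 5 of them, each an object with the fields sx, sy, sz (the shift in m), wx, wy, wz (a rotation vector in rad); a field left out counts as zero; each row shifts and turns the commanded pose from where the row before left it, along the tool's axes as they then stand; what a row does not reach is not made up. A row lasts 1/8 s, in which the tool goes at most 0.0625 m and 0.188 rad, less where a joint would pass 70% of its speed; a pose out of reach is approached as far as the arm can. OPENING is the finger opening in m, set as the command begins (- or left out keeps the last). The fingers move at their own pace and stop on an object; FORCE is the grip in N (left out, the last holds). Time passes only in rows, so rows that do not move let the fingers close. It prints the time, the measured TCP pose, the force, the opening and the grip force at its end. Input that does not fit is refused with a message, and nothing moves.
- env.observe(): the state, without advancing time (a new reading comes with each control period).
- env.read_camera(name): name is "scene" or "side" or "wrist"; returns the picture (400x640x3 uint8, red, green, blue); there is no depth.
- env.get_calibration(name): a dict with "vertical_fov" (degrees; the focal length in pixels is half the picture's height over the tangent of half this angle, whatever the lens; pixels are square), "cx", "cy" (the principal point, pixels), "eye" and "orientation" of the camera in the world; the wrist camera has in their place "T_tool_cam" (4x4, takes a point from camera to tool coordinates, whose origin is the TCP and whose axes are the flange's). Camera axes: x right, y down, z forward; pixel columns grow to the right and rows downward; lengths in m; the calibration is good to about 2 mm. A picture is of the moment at which its call begins: read the wrist's pose just before it. get_calibration takes no time and is no camera call.
- env.hand_in(): hands the job in; it is judged then, once.
The state is a dict: "time": time; "q": joint angles; "joint_vel": joint speeds; "joint_torque": joint torques, N m; "ee_pos": TCP position; "eef_rot": TCP orientation; "force": force on the tool from outside, world axes, zero at the start; "torque": the same for the moment, N m; "opening": finger opening in m; "grasp_force": force on a finger pad.
Only numpy, scipy, OpenCV 4.12 (cv2) and the standard library are available. Lean on these libraries where they do the work, as an engineer would, in place of code of your own. Each camera call takes 0.05 s, during which the arm holds its last target. There are 200 camera calls.

## Working session

There is one attempt and no reset: what is moved stays moved. The work goes in short steps, Python scripts to look and compute and a shell command to move; the robot and the scene stay as the last step left them, time stands still between calls to the robot, and variables do not carry over. Pictures are saved under pics/ and viewed, at most 14 in all, crops included, and the job is handed in when it is done.

```bash
ls; mkdir -p pics; python3 - <<'E'
from workcell import env
import cv2
for n in("scene","side","wrist"):
    print(n,env.get_calibration(n))
s=env.observe();print(s, env.tcp_to_grasp)
a=env.read_camera("scene");b=env.read_camera("side");w=env.read_camera("wrist")
for n,i in(("scene0",a),("side0",b),("wrist0",w)):cv2.imwrite(f"pics/{n}.png",i[:,:,::-1])
E
```

```text
drive.py
pics
workcell.py
  5 drive.py
  3 workcell.py
  8 total
scene {'vertical_fov': 57.0558780955437, 'cx': 325.7821035182364, 'cy': 197.8794346715664, 'eye': array([ 1.14976368, -0.28867932,  0.85633499]), 'orientation': array([-2.09863272, -1.26207289,  0.48473441])}
side {'vertical_fov': 44.26602360771784, 'cx': 322.0247287051694, 'cy': 195.31897392462645, 'eye': array([0.37538665, 1.10076862, 1.38399559]), 'orientation': array([-0.24190381,  2.90695943, -1.05392123])}
wrist {'vertical_fov': 67.0709323996416, 'cx': 319.87161927238435, 'cy': 202.5085024970826, 'T_tool_cam': array([[-8.38762694e-04, -9.60801164e-01, -2.77237119e-01,
         7.00538575e-02],
       [ 9.99999633e-01, -8.54182417e-04, -6.51533451e-05,
        -3.52857491e-04],
       [-1.74211663e-04, -2.77237072e-01,  9.60801528e-01,
        -1.43070312e-01],
       [ 0.00000000e+00,  0.00000000e+00,  0.00000000e+00,
         1.00000000e+00]])}
{'time': 0.0, 'q': array([-1.29767904e+00,  3.09013926e-01,  1.63518328e+00, -6.41471081e-06,
        1.19972875e+00, -6.97037650e-02]), 'joint_vel': array([ 2.04136622e-03,  6.31646117e-04, -3.41675289e-04,  1.42334019e-03,
        1.63550182e-04,  2.42925920e-05]), 'joint_torque': array([-7.82601765e-04, -4.15261853e+01, -2.76665962e+01, -2.52263198e-04,
        1.02153956e-02, -4.80131902e-06]), 'ee_pos': array([ 0.2098369 , -0.58784155,  0.2300431 ]), 'eef_rot': array([-3.09326582e+00, -5.35476684e-01,  3.81182323e-04]), 'force': array([-0.47791391,  0.00811623, -0.67719556]), 'torque': array([ 4.76349753e-02, -8.14021341e-05, -4.01371712e-02]), 'grasp_force': 0.0, 'opening': 0.0854304763789647} 0.0187
```
View pics/scene0.png

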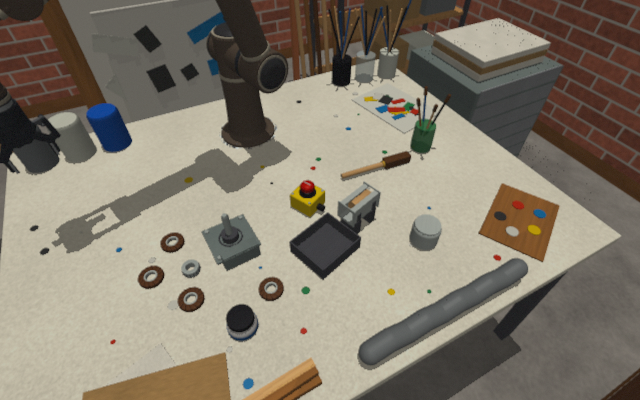

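View pics/side0.png

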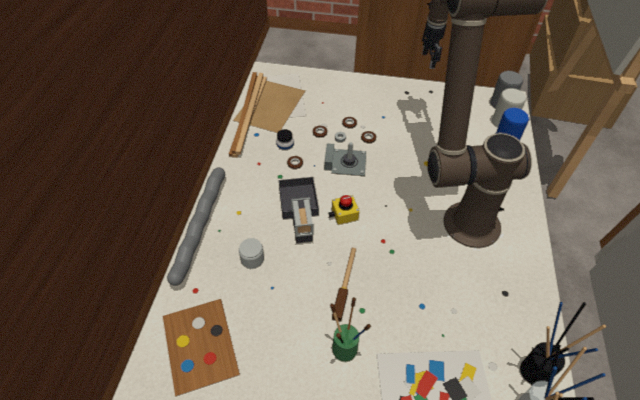

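The scene view shows four rings at (172,242), (151,276), (191,299) and (271,288), with the collar at (191,268) and the arbor at (229,217). The stop is at (308,188), the duct at (360,203) and the tray at (325,245). The rod runs from its handle at (397,160) to its tip at (343,177). The side view shows the same things, so I'll triangulate coarsely.

```bash
cat > h.py <<'E'
import numpy as np, cv2
from workcell import env
from scipy.spatial.transform import Rotation as R
np.set_printoptions(precision=4,suppress=True)
def cam(name,s=None):
    c=env.get_calibration(name); f=200/np.tan(np.radians(c["vertical_fov"]/2))
    if name=="wrist":
        s=s or env.observe(); T=np.eye(4);T[:3,:3]=R.from_rotvec(s["eef_rot"]).as_matrix();T[:3,3]=s["ee_pos"]
        T=T@c["T_tool_cam"]; return f,c["cx"],c["cy"],T[:3,:3],T[:3,3]
    return f,c["cx"],c["cy"],R.from_rotvec(c["orientation"]).as_matrix(),np.array(c["eye"])
def ray(C,uv):
    f,cx,cy,M,e=C; d=M@np.array([(uv[0]-cx)/f,(uv[1]-cy)/f,1]); return e,d/np.linalg.norm(d)
def plane(C,uv,z=0.):
    e,d=ray(C,uv); return e+d*(z-e[2])/d[2]
def tri(*obs):
    A=np.zeros((3,3));b=np.zeros(3)
    for C,uv in obs:
        e,d=ray(C,uv);P=np.eye(3)-np.outer(d,d);A+=P;b+=P@e
    x=np.linalg.solve(A,b)
    return x,max(np.linalg.norm(np.cross(x-ray(C,u)[0],ray(C,u)[1])) for C,u in obs)
def proj(C,p):
    f,cx,cy,M,e=C;q=M.T@(np.array(p)-e);return np.array([cx+f*q[0]/q[2],cy+f*q[1]/q[2]])
def snap(name,fn=None):
    s=env.observe();C=cam(name,s);im=env.read_camera(name)
    if fn:cv2.imwrite("pics/"+fn,im[:,:,::-1])
    return C,im
def blobs(mask,amin=30):
    n,l,st,ce=cv2.connectedComponentsWithStats(mask.astype(np.uint8))
    return [(ce[i],st[i]) for i in range(1,n) if st[i][4]>=amin]
def tool(delta):
    "world vector in tool axes"
    return R.from_rotvec(env.observe()["eef_rot"]).as_matrix().T@np.array(delta)
E
python3 - <<'E'
from h import *
a=cam("scene");b=cam("side")
P={'base':((247,130),(473,225)),'stop':((307.5,183),(346,198)),'shafttop':((226,214),(350,145)),'ringA':((172,242),(369,137)),'ringB':((151,276),(350,122)),'ringC':((191,299),(320,131)),'ringD':((271,288),(295,162)),'collar':((191,268),(340,136)),'tip':((343,177),(352,250)),'hend':((408,156),(339,314)),'tin':((426,222),(251,245)),'tub':((241,312),(285,134)),'jar':((423,150),(346,345))}
for k,(u,v) in P.items():
    x,e=tri((a,u),(b,v));print(k,x,round(e,4),plane(a,u,.0)[:2],plane(b,v,.0)[:2])
E
cat > crop.py <<'E'
import cv2,sys
a=cv2.imread("pics/scene0.png")[130:280,180:460];b=cv2.imread("pics/side0.png")[110:330,220:400]
a=cv2.resize(a,None,fx=2.8,fy=2.8);b=cv2.resize(b,None,fx=2.7,fy=2.7)
cv2.imwrite("pics/c1.png",a);cv2.imwrite("pics/c2.png",b)
E
python3 crop.py
```

```text
base [-0.0066 -0.0015 -0.0031] 0.0009 [-0.0037 -0.0028] [-0.0051  0.0019]
stop [0.4461 0.0349 0.0927] 0.0014 [0.3625 0.0748] [ 0.4501 -0.043 ]
shafttop [ 0.4624 -0.2143  0.1027] 0.0006 [ 0.3679 -0.2045] [ 0.4698 -0.319 ]
ringA [ 0.4    -0.373   0.0038] 0.0013 [ 0.3981 -0.3726] [ 0.3993 -0.3786]
ringB [ 0.4873 -0.446   0.0062] 0.0018 [ 0.4843 -0.4459] [ 0.4868 -0.4551]
ringC [ 0.6017 -0.3701  0.0061] 0.0019 [ 0.5996 -0.3696] [ 0.6016 -0.3787]
ringD [ 0.6678 -0.181   0.0068] 0.0011 [ 0.665  -0.1796] [ 0.6685 -0.1884]
collar [ 0.5165 -0.3471  0.0132] 0.0023 [ 0.509  -0.3467] [ 0.5165 -0.3637]
tip [0.4015 0.1864 0.0117] 0.0008 [0.392  0.1932] [0.4011 0.1779]
hend [0.4175 0.4318 0.0224] 0.0075 [0.4057 0.4536] [0.412  0.4159]
tin [0.7192 0.2638 0.0754] 0.0004 [0.6773 0.317 ] [0.7394 0.2159]
tub [ 0.7237 -0.2717  0.0611] 0.0007 [ 0.6917 -0.27  ] [ 0.7393 -0.3358]
jar [ 0.3897  0.5183 -0.0001] 0.0139 [0.4039 0.5225] [0.3783 0.5098]
```

View pics/c1.png

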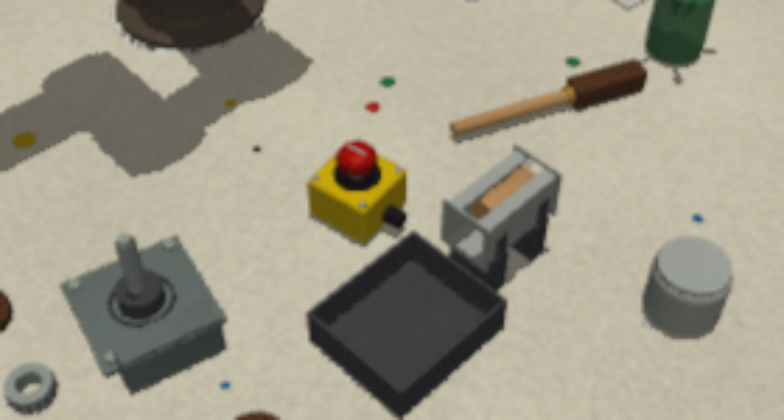

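View pics/c2.png

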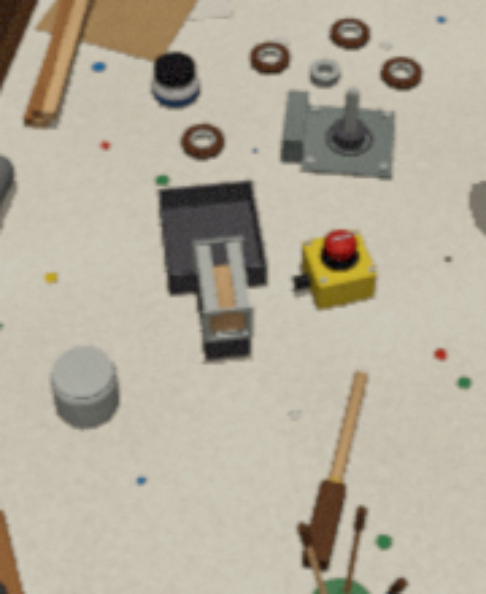

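Coarse triangulation agrees with the stated heights: stop 93 mm, shaft 103 mm, tin 75 mm. Next I move over the stop and take wrist views from two places on the way.

```bash
cat > w.py <<'E'
import sys; from h import *
C,im=snap("wrist",sys.argv[1]+".png"); np.savez("pics/"+sys.argv[1]+".npz",f=C[0],cx=C[1],cy=C[2],M=C[3],e=C[4])
E
echo '[{"wz": 0.1715},{"wz": 0.1715},{"sx": 0.03,"sy": -0.06},{"sx": 0.03,"sy": -0.06},{"sx": 0.03,"sy": -0.06}]' | python3 drive.py 0 40
echo '[{"sx": 0.03,"sy": -0.06},{"sx": 0.03,"sy": -0.06},{},{}]' | python3 drive.py
python3 w.py w1
echo '[{"sx": 0.03,"sy": -0.06},{"sx": 0.03,"sy": -0.06},{"sx": 0.03,"sy": -0.06},{"sy": -0.06},{"sy": -0.06}]' | python3 drive.py
echo '[{},{}]' | python3 drive.py
python3 w.py w2
```

```text
time: 0.78
ee_pos: [0.2943, -0.4191, 0.2308]
eef_rot: [-3.141, 0.002, -0.0]
force: [0.3, -0.7, -0.9]
opening: -0.0003
grasp_force: 0.0
time: 1.27
ee_pos: [0.3499, -0.3093, 0.2313]
eef_rot: [3.141, 0.002, -0.0]
force: [-0.4, -0.3, -0.5]
opening: 0.0003
grasp_force: 0.0
time: 1.95
ee_pos: [0.4345, -0.0215, 0.2314]
eef_rot: [3.141, -0.006, 0.001]
force: [0.4, 0.4, -0.0]
opening: -0.0
grasp_force: 0.0
time: 2.2
ee_pos: [0.4342, -0.0228, 0.2313]
eef_rot: [3.141, -0.002, 0.0]
force: [0.7, -0.7, 0.8]
opening: 0.0
grasp_force: 0.0
```

View pics/w1.png

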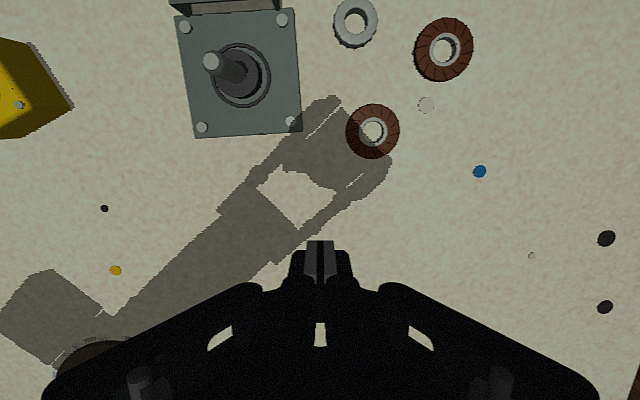

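View pics/w2.png

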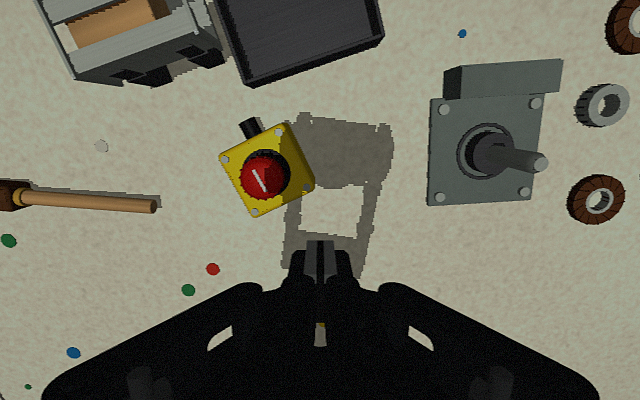

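w1 shows the shaft top at (211,61), rings at (373,131) and (443,49), and the collar at (355,22). w2 shows the red head at (264,177), the shaft top at (541,163) and the rod tip at (155,207). Now I locate the stop and the shaft.

```bash
cat >> h.py <<'E'
def load(n):
    d=np.load(f"pics/{n}.npz");return (float(d["f"]),float(d["cx"]),float(d["cy"]),d["M"],d["e"]),cv2.imread(f"pics/{n}.png")[:,:,::-1]
def red(im):
    h=cv2.cvtColor(np.ascontiguousarray(im),cv2.COLOR_RGB2HSV);return ((h[...,0]<8)|(h[...,0]>172))&(h[...,1]>180)&(h[...,2]>60)
def brown(im):
    h=cv2.cvtColor(np.ascontiguousarray(im),cv2.COLOR_RGB2HSV);return (h[...,0]<16)&(h[...,1]>110)&(h[...,2]<140)&(h[...,2]>25)
E
python3 - <<'E'
from h import *
c1,i1=load("w1");c2,i2=load("w2");S=cam("scene");D=cam("side")
a=cv2.imread("pics/scene0.png")[:,:,::-1];b=cv2.imread("pics/side0.png")[:,:,::-1]
for n,i in(("w1",i1),("w2",i2),("sc",a),("sd",b)):
    print(n,"red",[(c.round(1),s[2:]) for c,s in blobs(red(i),40)][:6]);
    print(n,"brown",[(c.round(1),s[2:]) for c,s in blobs(brown(i),60) if s[4]<4000][:12])
print("shaft",tri((c1,(211,61)),(c2,(541,163))), tri((c1,(211,61)),(c2,(541,163)),(S,(226,214)),(D,(350,145))))
print("tip",plane(c2,(155,207),.016),plane(c2,(24,197),.016))
E
```

```text
w1 red []
w1 brown [(array([443.6,  48.5]), array([  58,   63, 1910], dtype=int32)), (array([374.6, 128.3]), array([  54,   55, 1290], dtype=int32))]
w2 red [(array([260.2, 177.4]), array([  42,   44, 1205], dtype=int32)), (array([212.4, 268.7]), array([ 13,  12, 113], dtype=int32))]
w2 brown [(array([96.5, 10.9]), array([ 65,  25, 159], dtype=int32)), (array([626.1,  27.1]), array([ 27,  53, 840], dtype=int32)), (array([261.5, 176.9]), array([  46,   45, 1062], dtype=int32)), (array([598.1, 199.5]), array([  53,   49, 1270], dtype=int32)), (array([  4.9, 199.1]), array([ 14,  28, 243], dtype=int32)), (array([212.5, 268.8]), array([ 14,  12, 120], dtype=int32))]
sc red [(array([395.7, 109.3]), array([17,  4, 57], dtype=int32)), (array([306.9, 186.9]), array([ 13,  12, 109], dtype=int32)), (array([517.7, 204.6]), array([12,  8, 72], dtype=int32))]
sc brown [(array([263. ,   5.1]), array([ 23,  12, 192], dtype=int32)), (array([285.8,  32.4]), array([  39,   80, 1355], dtype=int32)), (array([311.8,  33.3]), array([ 28,  76, 913], dtype=int32)), (array([331.8,  24.3]), array([ 13,  56, 3
[... 990 characters left out ...]
87], dtype=int32)), (array([564.9,  70.4]), array([13, 27, 72], dtype=int32)), (array([538.5,  73.6]), array([24, 16, 73], dtype=int32)), (array([250.6,  89.9]), array([ 13,  43, 121], dtype=int32)), (array([614.1,  84.3]), array([13, 22, 81], dtype=int32)), (array([586. , 134.7]), array([15, 33, 82], dtype=int32)), (array([294.6, 162.7]), array([14, 12, 72], dtype=int32)), (array([620.3, 225.4]), array([ 40,  44, 282], dtype=int32)), (array([339.3, 303.6]), array([ 16,  33, 279], dtype=int32))]
shaft (array([ 0.4628, -0.2204,  0.1056]), np.float64(0.00020295285039532052)) (array([ 0.4629, -0.2175,  0.1032]), np.float64(0.003802385300030849))
tip [0.3955 0.1818 0.016 ] [0.4087 0.3406 0.016 ]
```

```bash
python3 - <<'E'
from h import *
c2,i2=load("w2");S=cam("scene");D=cam("side")
m=red(i2)|(brown(i2)); m[:,:220]=0;m[:,330:]=0;m[:130]=0;m[230:]=0
k=cv2.findContours(m.astype(np.uint8),cv2.RETR_EXTERNAL,cv2.CHAIN_APPROX_NONE)[0];k=max(k,key=len)
print(cv2.minEnclosingCircle(k),cv2.fitEllipse(k))
u=cv2.fitEllipse(k)[0]
print(tri((c2,u),(S,(307.4,187))),tri((c2,u),(D,(345.8,201))),plane(c2,u,.080),plane(c2,u,.085))
print(env.observe()["ee_pos"])
E
```

```text
((262.0, 177.0833282470703), 23.112293243408203) ((261.5980529785156, 177.33175659179688), (42.13215637207031, 43.24293518066406), 108.43586730957031)
(array([0.4437, 0.0365, 0.0719]), np.float64(7.219308224703694e-05)) (array([0.445 , 0.0353, 0.0786]), np.float64(0.0001128444415449635)) [0.4454 0.035  0.08  ] [0.4464 0.0341 0.085 ]
[ 0.4342 -0.0233  0.2313]
```

```bash
echo '[{"sx": 0.006,"sy": -0.029,"sz": 0.02},{"sx": 0.006,"sy": -0.029,"sz": 0.04},{"sz": 0.04},{"sz": 0.015},{"sz": 0.005}]' | python3 drive.py
echo '[{"sz": 0.005},{"sz": 0.005},{"sz": 0.005},{"sz": 0.005},{"sz": 0.003}]' | python3 drive.py
echo '[{"sz": 0.003},{},{},{}]' | python3 drive.py
```

```text
time: 2.88
ee_pos: [0.4458, 0.0351, 0.1108]
eef_rot: [3.141, -0.004, -0.002]
force: [0.2, 0.5, 0.1]
opening: -0.0004
grasp_force: 0.0
time: 3.5
ee_pos: [0.4464, 0.0365, 0.0892]
eef_rot: [3.141, 0.0, 0.001]
force: [-3.2, -0.2, 10.1]
opening: -0.0004
grasp_force: 4.9
time: 4.0
ee_pos: [0.4467, 0.0366, 0.0864]
eef_rot: [3.141, 0.001, 0.003]
force: [-1.9, -1.2, 6.9]
opening: -0.0002
grasp_force: 3.4
```

```bash
echo '[{"sz": 0.002},{},{},{}]' | python3 drive.py
echo '[{"sz": -0.01},{"sz": -0.03},{"sz": -0.04},{"sz": -0.04},{"sz": -0.03}]' | python3 drive.py 
echo '[{"sy": 0.029},{"sx": -0.01,"sy": 0.029},{}]' | python3 drive.py
python3 w.py w3; python3 - <<'E'
from h import *
c2,i2=load("w3")
m=red(i2)|(brown(i2)); m[:,:220]=0;m[:,330:]=0;m[:130]=0;m[230:]=0
k=cv2.findContours(m.astype(np.uint8),cv2.RETR_EXTERNAL,cv2.CHAIN_APPROX_NONE)[0];k=max(k,key=len)
print(cv2.fitEllipse(k))
E
```

```text
time: 4.5
ee_pos: [0.4468, 0.0365, 0.0845]
eef_rot: [3.141, 0.001, 0.002]
force: [-2.0, 0.5, 7.7]
opening: -0.0004
grasp_force: 3.8
time: 5.12
ee_pos: [0.4461, 0.0366, 0.2352]
eef_rot: [-3.142, -0.0, -0.003]
force: [-0.1, -0.8, 0.7]
opening: 0.0002
grasp_force: 0.0
time: 5.5
ee_pos: [0.4351, -0.0224, 0.2333]
eef_rot: [3.141, -0.004, -0.0]
force: [0.1, 0.1, 0.3]
opening: 0.0001
grasp_force: 0.0
((263.5966491699219, 176.55941772460938), (41.29228973388672, 41.99890899658203), 136.8655548095703)
```

View pics/w3.png

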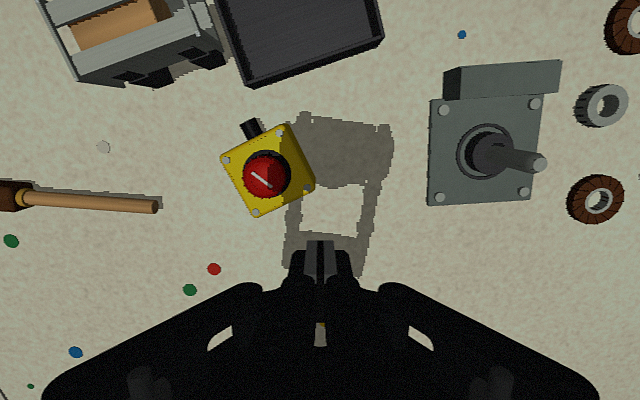

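The white mark on the head turned about 28° anticlockwise, from (255,168)-(268,193) to (250,173)-(273,189), and the head looks smaller. It is latched. Next are the rod and duct views.

```bash

echo '[{"sx": 0.003,"sy": -0.05,"sz": -0.01},{"sx": 0.003,"sy": -0.05,"sz": -0.01},{"sx": 0.003,"sy": -0.05,"sz": -0.01},{"sx": 0.003,"sy": -0.05,"sz": -0.01},{"sx": 0.003,"sy": -0.05,"sz": -0.01}]' | python3 drive.py 0.084 40
echo '[{"sx": 0.02},{},{}]' | python3 drive.py
python3 w.py w4
echo '[{"sx": 0.02,"sy": -0.05,"wz": 0.157},{"sx": 0.02,"sy": -0.05,"wz": 0.157},{"wz": 0.157},{"wz": 0.157},{"wz": 0.157}]' | python3 drive.py 
echo '[{"wz": 0.157},{"wz": 0.157},{"wz": 0.157},{"wz": 0.157},{"wz": 0.157}]' | python3 drive.py 
echo '[{},{}]' | python3 drive.py
python3 w.py w5
python3 -c "
from h import *
print(env.observe()['q'])
i=np.hstack([cv2.imread('pics/w4.png'),cv2.imread('pics/w5.png')[:, :]])
a=cv2.imread('pics/w4.png')[:250];b=cv2.imread('pics/w5.png')[:300]
cv2.imwrite('pics/v45.png',np.vstack([a,b]))"
```

```text
time: 6.18
ee_pos: [0.4503, 0.2314, 0.2835]
eef_rot: [-3.141, -0.002, 0.0]
force: [0.6, -0.4, 0.3]
opening: 0.0839
grasp_force: 0.0
time: 6.55
ee_pos: [0.4698, 0.2285, 0.2826]
eef_rot: [3.141, -0.0, -0.003]
force: [-0.1, -0.7, -0.2]
opening: 0.084
grasp_force: 0.0
time: 7.22
ee_pos: [0.5179, 0.3241, 0.2829]
eef_rot: [2.898, -1.211, -0.002]
force: [-0.6, -0.3, -0.3]
opening: 0.0841
grasp_force: 0.0
time: 7.85
ee_pos: [0.5534, 0.1787, 0.2599]
eef_rot: [-2.365, 1.838, 0.24]
force: [-0.6, -0.5, -0.1]
opening: 0.084
grasp_force: 0.0
time: 8.1
ee_pos: [0.5533, 0.1802, 0.26]
eef_rot: [-2.369, 1.834, 0.239]
force: [-0.4, 0.2, 0.5]
opening: 0.0837
grasp_force: 0.0
[0.1272 0.1991 1.7242 0.2207 1.2416 2.9402]
```

View pics/v45.png

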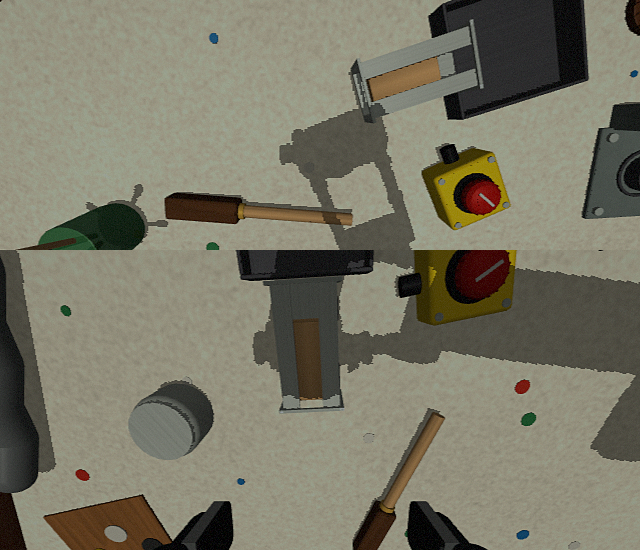

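w4 shows the duct, with the inlet end near (362,90) and the outlet near (476,55), and the rod from (166,206) to its tip at (352,218). In w5 joint 6 hit its limit and the pose shifted, so I must turn the other way. In w5 the duct runs straight, with inlet top corners at (281,155) and (343,155) and outlet corners at (271,29) and (341,29). Cast these to points and check the sizes.

```bash
python3 - <<'E'
from h import *
c4,_=load("w4");c5,_=load("w5")
q=[plane(c5,u,.110) for u in((281,155),(343,155),(271,29),(341,29))]
for p in q:print(p, proj(c4,p))
print("widths",np.linalg.norm(q[0]-q[1]),np.linalg.norm(q[2]-q[3]),"len",np.linalg.norm((q[0]+q[1]-q[2]-q[3])/2))
print("tip",tri((c4,(351,218)),(c5,(440,163))),"join",tri((c4,(241,209)),(c5,(383,260))))
print("tip",plane(c4,(351,218),.016),plane(c5,(440,163),.016),"join",plane(c4,(241,209),.016),plane(c5,(383,260),.016),"end",plane(c4,(166,206),.02))
im=cv2.imread("pics/w4.png");b=cv2.imread("pics/w5.png")
cv2.imwrite("pics/z45.png",np.vstack([cv2.resize(im[0:130,330:530],(800,520))[:300],np.zeros((1,800,3),np.uint8),cv2.resize(b[20:170,250:370],(370,299)).repeat(1,1) if 0 else cv2.resize(np.rot90(b[0:170,255:365]),(464,300)).copy() @ np.eye(3) if 0 else np.hstack([cv2.resize(np.ascontiguousarray(np.rot90(b[0:170,255:365])),(464,299)),cv2.resize(im[190:240,150:360],(336,299//1))])]))
E
```

```text
[0.5912 0.1873 0.11  ] [362.9442  59.1417]
[0.5339 0.1724 0.11  ] [375.5234 121.1051]
[0.6187 0.0866 0.11  ] [472.2127  26.7352]
[0.565  0.0728 0.11  ] [478.5962  88.1906]
widths 0.059189709665565415 0.05546048316016483 len 0.10435786290750618
tip (array([0.3944, 0.1828, 0.0108]), np.float64(0.0016141736427630494)) join (array([0.4183, 0.3364, 0.0333]), np.float64(0.001309785267362792))
tip [0.3978 0.184  0.016 ] [0.3953 0.1811 0.016 ] join [0.4115 0.3408 0.016 ] [0.4119 0.3489 0.016 ] end [0.4173 0.4447 0.02  ]
```

View pics/z45.png

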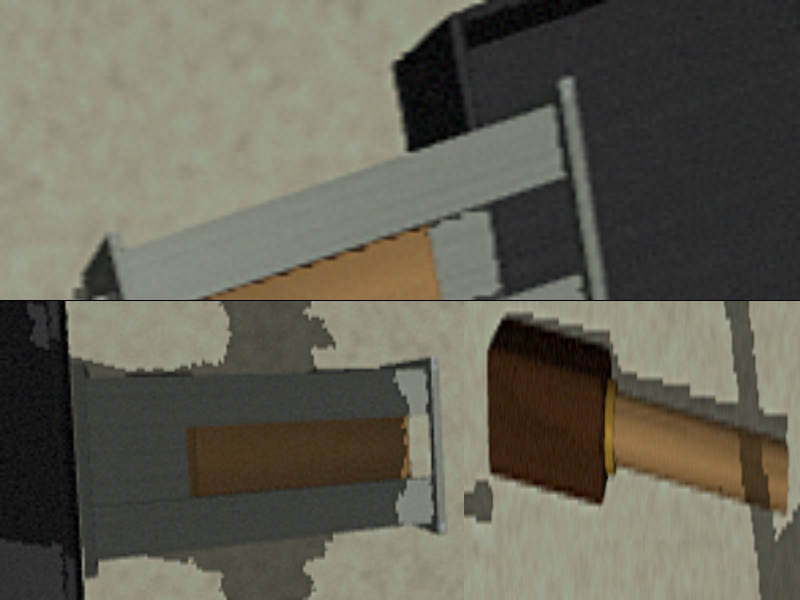

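```bash
python3 - <<'E'
from h import *
c4,_=load("w4");c5,_=load("w5")
for z in(.110,.114):
    f=[plane(c5,u,z) for u in((342.3,158.6),(279.8,162.3),(341.6,29.3),(263.3,33.7))]
    print(z,"flange",(f[0]+f[1])/2,(f[2]+f[3])/2,np.linalg.norm(f[0]-f[1]),np.linalg.norm(f[2]-f[3]),np.linalg.norm((f[0]+f[1]-f[2]-f[3])/2))
    g=[plane(c4,u,z) for u in((358.5,59),(471.3,19.5))]; print("w4 far corners",g)
a,b=plane(c5,(304.6,69.6),.108),plane(c5,(309.95,148.7),.108);print("slot centre",a,b,np.degrees(np.arctan2(*(a-b)[1::-1])))
print("tri far corners",tri((c4,(358.5,59)),(c5,(279.8,162.3))),tri((c4,(471.3,19.5)),(c5,(263.3,33.7))))
# w4 edges by slot centre: offcut region by colour
im=load("w4")[1];h=cv2.cvtColor(np.ascontiguousarray(im),cv2.COLOR_RGB2HSV)
m=(h[...,0]>8)&(h[...,0]<22)&(h[...,1]>100)&(h[...,2]>90);m[130:]=0;m[:,:340]=0;m[:,500:]=0
k=max(cv2.findContours(m.astype(np.uint8),0,1)[0],key=cv2.contourArea);r=cv2.boxPoints(cv2.minAreaRect(k));print(r)
for p in r:print(plane(c4,p,.108))
E
```

```text
0.11 flange [0.5622 0.1855 0.11  ] [0.5943 0.0821 0.11  ] 0.06038962844530799 0.06241708276061725 0.10820201022769928
w4 far corners [array([0.5913, 0.1916, 0.11  ]), array([0.6247, 0.0883, 0.11  ])]
0.114 flange [0.5624 0.184  0.114 ] [0.594  0.0822 0.114 ] 0.05951248033114747 0.06151048624985284 0.106630396166428
w4 far corners [array([0.5906, 0.1921, 0.114 ]), array([0.6236, 0.0901, 0.114 ])]
slot centre [0.5863 0.1089 0.108 ] [0.5658 0.1749 0.108 ] -72.7388708420552
tri far corners (array([0.5904, 0.1923, 0.1162]), np.float64(0.00014019015455070462)) (array([0.6229, 0.0912, 0.1165]), np.float64(1.8858338929470364e-05))
[[366.2977  78.4742]
 [435.6391  55.8322]
 [442.8954  78.0546]
 [373.554  100.6967]]
[0.5742 0.1831 0.108 ]
[0.5943 0.1173 0.108 ]
[0.5745 0.1081 0.108 ]
[0.5535 0.175  0.108 ]
```

The duct axis agrees in both views: heading -72.8°, through (0.585,0.113), inlet near (0.5626,0.1845). The offcut's rear face is about 10 mm inside. The rod heads -94.8° and I grip it at (0.410,0.362). Next I compute the reorientation.

```bash
cat >> h.py <<'E'
def go(pos,yawdeg,n=None):
    "print tool-frame rotvec to a straight-down pose with tool x at yaw, and world offset"
    s=env.observe();M=R.from_rotvec(s["eef_rot"]).as_matrix();y=np.radians(yawdeg)
    T=np.array([[np.cos(y),np.sin(y),0],[np.sin(y),-np.cos(y),0],[0,0,-1]])
    d=np.array(pos)-s["ee_pos"]
    print("rot",R.from_matrix(M.T@T).as_rotvec(),"d in cur tool",M.T@d,"d in target tool",T.T@d,"yaw now",np.degrees(np.arctan2(M[1,0],M[0,0])),"t",s["time"])
E
python3 -c "
from h import *
go((.41,.362,.15),-75.5)
go((.41,.362,.15),85.2)"
```

```text
rot [-0.0109  0.2089  0.0015] d in cur tool [-0.184   0.0946  0.1507] d in target tool [-0.2113  0.0935  0.1102] yaw now -75.34937392606314 t 8.15
rot [-0.2951  0.0345 -2.7894] d in cur tool [-0.184   0.0946  0.1507] d in target tool [ 0.1685 -0.158   0.1102] yaw now -75.34937392606314 t 8.15
```

```bash

echo '[{"wx": -0.005,"wy": 0.104},{"wx": -0.005,"wy": 0.104},{"wz": -0.165},{"wz": -0.165},{"wz": -0.165}]' | python3 drive.py 0.084 60
echo '[{"wz": -0.165},{"wz": -0.165},{"wz": -0.165},{"wz": -0.165},{"wz": -0.165}]' | python3 drive.py 
echo '[{"wz": -0.165},{"wz": -0.165},{"wz": -0.165},{"wz": -0.165},{"wz": -0.165}]' | python3 drive.py 
echo '[{"wz": -0.165},{"wz": -0.165},{"wz": -0.165},{"wz": -0.165},{}]' | python3 drive.py 
python3 -c "
from h import *
go((.41,.362,.15),85.2);print(env.observe()['q'])"
```

```text
time: 8.78
ee_pos: [0.558, 0.1426, 0.2556]
eef_rot: [-2.872, 1.129, 0.035]
force: [0.3, -0.4, -0.1]
opening: 0.0838
grasp_force: 0.0
time: 9.4
ee_pos: [0.558, 0.1426, 0.2556]
eef_rot: [-3.08, -0.117, -0.002]
force: [0.1, 0.0, -0.8]
opening: 0.0842
grasp_force: 0.0
time: 10.02
ee_pos: [0.5579, 0.1426, 0.2556]
eef_rot: [-2.779, -1.344, -0.038]
force: [0.8, 0.4, -0.2]
opening: 0.0841
grasp_force: 0.0
time: 10.65
ee_pos: [0.558, 0.1423, 0.2554]
eef_rot: [-2.209, -2.171, -0.063]
force: [0.4, -0.1, -0.0]
opening: 0.0839
grasp_force: 0.0
rot [-0.0043 -0.0594  0.0662] d in cur tool [ 0.2104 -0.1515  0.1185] d in target tool [ 0.2065 -0.1658  0.1054] yaw now 88.99006224868684 t 10.65
[0.1415 0.185  1.7378 0.0631 1.2123 0.1371]
```

```bash

echo '[{"wx": -0.004,"wy": -0.059,"wz": 0.066},{"sx": 0.041,"sy": -0.033,"sz": 0.01},{"sx": 0.041,"sy": -0.033,"sz": 0.01},{"sx": 0.041,"sy": -0.033,"sz": 0.01},{"sx": 0.041,"sy": -0.033,"sz": 0.01}]' | python3 drive.py
echo '[{"sx": 0.041,"sy": -0.033,"sz": 0.01},{},{}]' | python3 drive.py
python3 w.py w6
python3 -c "
from h import *
go((.41,.362,.10),85.2)"
```

```text
time: 11.28
ee_pos: [0.439, 0.3175, 0.2153]
eef_rot: [-2.314, -2.123, -0.001]
force: [0.3, 0.5, 0.5]
opening: 0.084
grasp_force: 0.0
time: 11.65
ee_pos: [0.4107, 0.3593, 0.2054]
eef_rot: [2.312, 2.127, -0.0]
force: [0.7, -0.1, -0.3]
opening: 0.0844
grasp_force: 0.0
rot [ 0.0001 -0.0001 -0.001 ] d in cur tool [ 0.003  -0.0015  0.1056] d in target tool [ 0.003  -0.0015  0.1056] yaw now 85.14076641280457 t 11.7
```

View pics/w6.png

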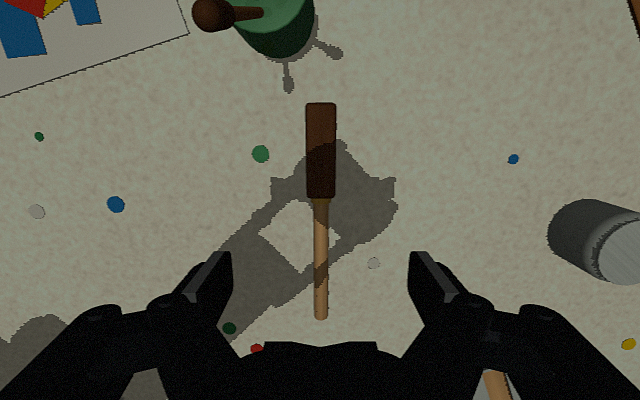

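The rod lies vertical in the image at column 320, with the handle from row 103 to 198 and the tip at row 320. It is centred between the fingers. Descend and grip.

```bash
python3 -c "
from h import *
c,_=load('w6')
print(plane(c,(321,198),.02),plane(c,(321,320),.016),plane(c,(321,103),.032))"
echo '[{"sz": 0.05},{"sz": 0.05},{"sz": 0.05},{"sz": 0.03},{"sz": 0.018}]' | python3 drive.py
echo '[{},{},{},{},{}]' | python3 drive.py 0 60
echo '[{},{},{},{},{}]' | python3 drive.py
```

```text
[0.4099 0.3403 0.02  ] [0.3962 0.1764 0.016 ] [0.4183 0.4414 0.032 ]
time: 12.32
ee_pos: [0.4111, 0.3575, 0.0057]
eef_rot: [-2.315, -2.123, 0.004]
force: [1.4, 0.2, 0.4]
opening: 0.084
grasp_force: 0.0
time: 12.95
ee_pos: [0.4122, 0.3601, 0.0091]
eef_rot: [-2.312, -2.126, -0.005]
force: [0.0, -0.4, 6.5]
opening: 0.031
grasp_force: 61.6
time: 13.58
ee_pos: [0.4122, 0.3601, 0.0091]
eef_rot: [-2.312, -2.127, -0.005]
force: [0.4, -0.3, 7.4]
opening: 0.0307
grasp_force: 61.6
```

```bash

echo '[{"sz": -0.02},{"sz": -0.04},{"sz": -0.04},{"wz": -0.128},{"wz": -0.128}]' | python3 drive.py
echo '[{"wz": -0.128},{}]' | python3 drive.py
python3 -c "
from h import *
go((.5005,.3851,.076),107.2);print(env.observe()['opening'])"
```

```text
time: 14.2
ee_pos: [0.4106, 0.3591, 0.1088]
eef_rot: [-2.017, -2.408, -0.001]
force: [-0.3, 0.1, -2.6]
opening: 0.0309
grasp_force: 60.7
time: 14.45
ee_pos: [0.4102, 0.3588, 0.1076]
eef_rot: [-1.866, -2.527, 0.001]
force: [1.0, -0.4, -2.6]
opening: 0.0306
grasp_force: 60.6
rot [-0.0011 -0.0002 -0.0014] d in cur tool [-0.0014  0.0941  0.0315] d in target tool [-0.0016  0.0941  0.0316] yaw now 107.11718051568685 t 14.45
0.030640684551514526
```

```bash

echo '[{"sx": -0.0014,"sy": 0.03},{"sy": 0.03},{"sy": 0.034,"sz": 0.016},{"sz": 0.016},{}]' | python3 drive.py
python3 -c "
from h import *
go((.5005,.3851,.076),107.2)
S,a=snap('scene','s7.png');D,b=snap('side','d7.png');W,w=snap('wrist','w7.png')
for p in [(.5626,.1845,.083),(.5626-.0089,.1845+.0287,.083)]: print(proj(S,p),proj(D,p),proj(W,p))
x=np.vstack([cv2.resize(a[150:240,320:460],(467,300)),cv2.resize(b[170:270,260:416],(467,300))])
y=np.vstack([w,np.zeros((200,640,3),np.uint8)])[:,160:493]
cv2.imwrite('pics/v7.png',np.hstack([x,y])[:,:,::-1])"
```

```text
time: 15.08
ee_pos: [0.4983, 0.3838, 0.0727]
eef_rot: [-1.864, -2.525, 0.01]
force: [-0.9, -0.8, -2.1]
opening: 0.031
grasp_force: 60.6
rot [-0.0072  0.0014 -0.0014] d in cur tool [ 0.0006  0.0025 -0.0033] d in target tool [ 0.0006  0.0025 -0.0033] yaw now 107.11922781138081 t 15.075
[370.9688 193.2957] [303.9974 230.4154] [322.4979 540.9965]
[377.4952 188.1103] [305.0892 237.9748] [322.5217 511.377 ]
```

View pics/v7.png

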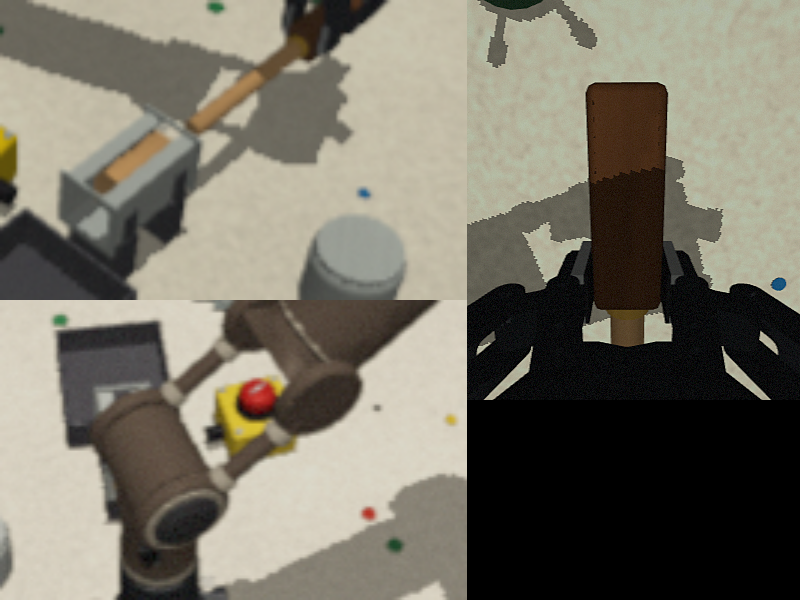

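The tip is visible at scene pixel (379,187), against (377.5,188.1) predicted on the bore axis. In the wrist view the rod sits straight and centred in the grip. Correct by 3 mm and push.

```bash

echo '[{"sy": 0.0025,"sz": -0.0033,"wx": -0.007},{"sx": -0.015},{"sx": -0.015},{"sx": -0.01},{}]' | python3 drive.py
echo '[{"sx": -0.01},{"sx": -0.01},{"sx": -0.01},{"sx": -0.01},{}]' | python3 drive.py
python3 -c "
from h import *
go((.5005+.2957*.148,.3851-.9553*.148,.076),107.2);s=env.observe();print(s['force'],s['opening'])"
```

```text
time: 15.85
ee_pos: [0.5154, 0.3466, 0.0783]
eef_rot: [1.865, 2.524, 0.007]
force: [-0.3, 1.0, -2.4]
opening: 0.0307
grasp_force: 60.7
time: 16.48
ee_pos: [0.5272, 0.3088, 0.0783]
eef_rot: [1.864, 2.525, 0.008]
force: [0.5, 0.2, -1.7]
opening: 0.0304
grasp_force: 60.7
rot [ 0.006  -0.     -0.0013] d in cur tool [-0.0672 -0.0028  0.0023] d in target tool [-0.0672 -0.0029  0.0023] yaw now 107.12760300657366 t 16.475
[ 0.4598  0.2484 -1.6624] 0.030414847911934537
```

```bash

echo '[{"sx": -0.01,"sy": -0.001,"sz": 0.001},{"sx": -0.01,"sy": -0.001,"sz": 0.001},{"sx": -0.01,"sy": -0.001}]' | python3 drive.py
echo '[{"sx": -0.01},{"sx": -0.01},{"sx": -0.01}]' | python3 drive.py
echo '[{"sx": -0.008},{}]' | python3 drive.py
python3 -c "
from h import *
go((.5005+.2957*.148,.3851-.9553*.148,.076),107.2)
S,a=snap('scene','s8.png');D,b=snap('side','d8.png')
x=np.hstack([cv2.resize(a[160:290,270:430],(480,390)),cv2.resize(b[160:264,250:378],(480,390))])[:,:800]
cv2.imwrite('pics/v8.png',x[:,:,::-1])"
```

```text
time: 16.85
ee_pos: [0.533, 0.2796, 0.0762]
eef_rot: [1.862, 2.526, 0.008]
force: [-0.0, 1.6, -2.1]
opening: 0.0306
grasp_force: 60.7
time: 17.23
ee_pos: [0.542, 0.2507, 0.0763]
eef_rot: [1.863, 2.526, 0.008]
force: [0.6, 0.4, -2.4]
opening: 0.031
grasp_force: 60.7
time: 17.48
ee_pos: [0.5443, 0.2432, 0.0763]
eef_rot: [1.864, 2.525, 0.008]
force: [-0.5, -0.8, -1.5]
opening: 0.0311
grasp_force: 60.7
rot [ 0.006  -0.0003 -0.0012] d in cur tool [0.0005 0.0001 0.0003] d in target tool [0.0005 0.0001 0.0003] yaw now 107.13037128711258 t 17.475
```

View pics/v8.png

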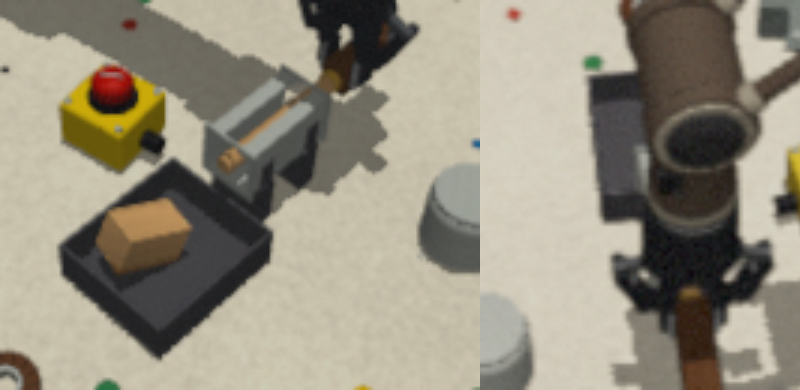

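The offcut lies in the tray at crop (145,235), with the rod tip just out of the outlet. Pull the rod back and lay it where it was.

```bash

echo '[{"sx": 0.03},{"sx": 0.03},{"sx": 0.03},{"sx": 0.03},{"sx": 0.025}]' | python3 drive.py
echo '[{"sx": 0.01},{"sy": -0.03,"sz": -0.01,"wz": 0.128},{"sy": -0.03,"sz": -0.01,"wz": 0.128},{"sy": -0.03,"wz": 0.128},{}]' | python3 drive.py
python3 -c "
from h import *
go((.4122,.3601,.0095),85.2);print(env.observe()['opening'])"
```

```text
time: 18.2
ee_pos: [0.5006, 0.384, 0.0763]
eef_rot: [1.861, 2.527, 0.008]
force: [0.4, -0.5, -2.1]
opening: 0.0307
grasp_force: 60.7
time: 18.82
ee_pos: [0.4076, 0.3755, 0.0953]
eef_rot: [2.309, 2.127, 0.004]
force: [0.3, 0.0, -3.2]
opening: 0.0306
grasp_force: 60.8
rot [ 0.0034 -0.0005  0.0014] d in cur tool [-0.015   0.0056  0.0858] d in target tool [-0.0149  0.0059  0.0858] yaw now 85.28023444907207 t 18.825
0.030611097937403225
```

```bash

echo '[{"sx": -0.015,"sy": 0.0057,"sz": 0.03},{"sz": 0.03},{"sz": 0.015},{"sz": 0.006},{"sz": 0.003}]' | python3 drive.py
echo '[{"sz": 0.002},{}]' | python3 drive.py
echo '[{},{},{}]' | python3 drive.py 0.084
echo '[{"sz": -0.02},{"sz": -0.05},{"sz": -0.06},{"sz": -0.06},{"sz": -0.05}]' | python3 drive.py
python3 -c "
from h import *
go((.45,-.12,.27),0);print(env.observe()['q'])"
```

```text
time: 19.45
ee_pos: [0.4157, 0.3619, 0.0121]
eef_rot: [2.31, 2.125, 0.011]
force: [-0.2, 0.2, -1.9]
opening: 0.0308
grasp_force: 60.6
time: 19.7
ee_pos: [0.4153, 0.3618, 0.0104]
eef_rot: [2.31, 2.125, 0.011]
force: [-1.0, 0.1, -2.2]
opening: 0.0309
grasp_force: 60.6
time: 20.08
ee_pos: [0.4153, 0.3616, 0.0103]
eef_rot: [2.311, 2.125, 0.011]
force: [-0.1, -0.3, 0.6]
opening: 0.0826
grasp_force: 0.0
time: 20.7
ee_pos: [0.414, 0.3612, 0.2543]
eef_rot: [2.311, 2.124, 0.016]
force: [0.0, 0.1, -1.0]
opening: 0.0839
grasp_force: 0.0
rot [ 0.0031 -0.0109  1.4869] d in cur tool [-0.4764  0.0764 -0.0176] d in target tool [ 0.036   0.4812 -0.0157] yaw now 85.1929823493604 t 20.7
[ 0.6392  0.1351  1.797  -0.0019  1.1993  0.7238]
```

```bash

echo '[{"wy": -0.011,"wz": 0.165},{"sz": -0.02,"wz": 0.165},{"sz": -0.02,"wz": 0.165},{"sz": -0.02,"wz": 0.165},{"sz": -0.02,"wz": 0.165}]' | python3 drive.py
echo '[{"wz": 0.165},{"wz": 0.165},{"wz": 0.165},{"wz": 0.165},{"sx": 0.02,"sy": 0.05}]' | python3 drive.py
echo '[{"sx": 0.02,"sy": 0.05},{"sx": 0.02,"sy": 0.05},{"sx": 0.02,"sy": 0.05},{"sx": 0.02,"sy": 0.05},{"sy": 0.05}]' | python3 drive.py
echo '[{"sy": 0.05},{"sy": 0.05},{"sy": 0.05},{"sy": 0.05},{"sy": 0.05}]' | python3 drive.py
echo '[{"sy": 0.05},{"sy": 0.05},{"sy": 0.04},{},{}]' | python3 drive.py
python3 w.py w9
cat > rings.py <<'E'
import sys;from h import *
def find(n):
    C,im=load(n);out=[]
    m=brown(im).astype(np.uint8);m[245:,60:600]=0
    m=cv2.morphologyEx(m,cv2.MORPH_CLOSE,np.ones((3,3)))
    for k in cv2.findContours(m,cv2.RETR_EXTERNAL,cv2.CHAIN_APPROX_NONE)[0]:
        if cv2.contourArea(k)<400: continue
        P=np.array([plane(C,u,.009)[:2] for u in k[:,0]]).astype(np.float32)
        (c,r)=cv2.minEnclosingCircle(P);e=cv2.fitEllipse(k)
        out.append((np.array(c),2*r,np.array(e[0]),plane(C,e[0],.008)[:2]))
    return C,im,out
if __name__=="__main__":
    for c,d,u,q in find(sys.argv[1])[2]: print("circ",c,"dia",round(d,4),"px",u,"ell@8mm",q)
E
python3 rings.py w9; python3 rings.py w1
```

```text
time: 21.32
ee_pos: [0.413, 0.3614, 0.332]
eef_rot: [2.965, 1.01, 0.004]
force: [-1.1, -0.1, -0.3]
opening: 0.0844
grasp_force: 0.0
time: 21.95
ee_pos: [0.4325, 0.3132, 0.3317]
eef_rot: [3.135, 0.009, 0.008]
force: [0.8, -0.8, 0.3]
opening: 0.0838
grasp_force: 0.0
time: 22.58
ee_pos: [0.5145, 0.0598, 0.3344]
eef_rot: [3.133, 0.002, 0.01]
force: [1.1, 0.3, -0.5]
opening: 0.084
grasp_force: 0.0
time: 23.2
ee_pos: [0.5138, -0.1898, 0.3367]
eef_rot: [3.132, 0.003, 0.009]
force: [0.6, 1.0, -1.2]
opening: 0.0837
grasp_force: 0.0
time: 23.82
ee_pos: [0.5142, -0.3276, 0.337]
eef_rot: [3.133, 0.002, 0.007]
force: [-0.5, 0.1, -0.8]
opening: 0.084
grasp_force: 0.0
circ [ 0.4014 -0.3712] dia 0.0636 px [344.4106 229.4011] ell@8mm [ 0.4028 -0.3712]
circ [0.4224 0.0921] dia 0.0618 px [ 61.3625 218.3411] ell@8mm [0.4233 0.0936]
circ [ 0.4887 -0.445 ] dia 0.0631 px [392.1718 178.5024] ell@8mm [ 0.4892 -0.4454]
circ [ 0.3164 -0.878 ] dia 0.5319 px [620.4512 264.4071] ell@8mm [ 0.3365 -0.8544]
circ [ 0.6015 -0.3691] dia 0.0634 px [346.2511 103.4668] ell@8mm [ 0.6029 -0.3694]
circ [ 0.6681 -0.1799] dia 0.0633 px [214.3555  54.6039] ell@8mm [ 0.6689 -0.1797]
circ [ 0.4014 -0.3713] dia 0.0639 px [372.6039 130.5593] ell@8mm [ 0.4027 -0.3717]
circ [ 0.4894 -0.4457] dia 0.064 px [443.8573  48.7813] ell@8mm [ 0.4905 -0.446 ]
```

View pics/w9.png

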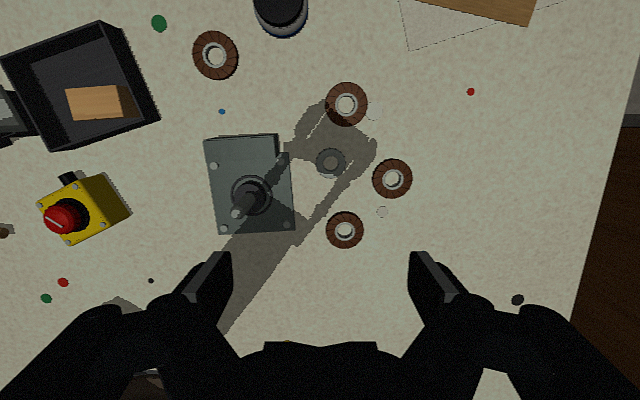

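w9 shows rings at (344,229), (392,178), (346,103) and (214,55), and the collar at (331,162). The shaft top is at (237,212) and the offcut is in the tray at (97,103). Check heights from two views, then go to ring A.

```bash
python3 - <<'E'
from h import *
a,_=load("w1");b,_=load("w9");c,_=load("w2")
print("A",tri((a,(372.6,130.6)),(b,(344.4,229.4))),"B",tri((a,(443.9,48.8)),(b,(392.2,178.5))),"collar",tri((a,(355,22)),(b,(331,162)),(c,(602,105))),plane(b,(331,162),.02))
print("shaft",tri((a,(211,61)),(b,(237,212)),(c,(541,163))))
go((.4014,-.3712,.12),0)
E
```

```text
A (array([ 0.4027, -0.3714,  0.0079]), np.float64(0.000259415353924442)) B (array([ 0.4898, -0.4447,  0.0114]), np.float64(6.277757332961727e-05)) collar (array([ 0.5157, -0.3472,  0.0106]), np.float64(0.0005598345947015047)) [ 0.5173 -0.347   0.02  ]
shaft (array([ 0.4632, -0.2208,  0.1045]), np.float64(0.0011207883513002725))
rot [ 0.0083 -0.0045  0.0024] d in cur tool [-0.1141  0.042   0.2167] d in target tool [-0.113   0.044   0.2169] yaw now 0.14078047898401613 t 23.875
```

```bash

echo '[{"wx": 0.008,"wy": -0.0045},{"sx": -0.038,"sy": 0.015,"sz": 0.04},{"sx": -0.038,"sy": 0.015,"sz": 0.04},{"sx": -0.037,"sy": 0.014,"sz": 0.04},{"sz": 0.045}]' | python3 drive.py
echo '[{"sz": 0.05},{},{}]' | python3 drive.py
python3 w.py wa;python3 rings.py wa; python3 -c "
from h import *
go((.4014,-.3712,-.004),0)"
```

```text
time: 24.5
ee_pos: [0.4, -0.3728, 0.171]
eef_rot: [3.14, 0.001, -0.0]
force: [0.6, -0.7, -0.4]
opening: 0.0839
grasp_force: 0.0
time: 24.88
ee_pos: [0.4027, -0.3731, 0.123]
eef_rot: [3.139, 0.004, 0.002]
force: [0.3, -0.5, 0.7]
opening: 0.0838
grasp_force: 0.0
circ [ 0.4016 -0.3715] dia 0.0647 px [317.347  198.6421] ell@8mm [ 0.4019 -0.3709]
circ [ 0.4893 -0.4453] dia 0.0653 px [409.9743  92.793 ] ell@8mm [ 0.4905 -0.4457]
rot [ 0.004  -0.0025  0.0028] d in cur tool [-0.0022 -0.0031  0.1279] d in target tool [-0.0019 -0.0026  0.1279] yaw now 0.15847408344491198 t 24.925
```

```bash

echo '[{"sx": -0.0015,"sy": -0.002,"sz": 0.05},{"sz": 0.05},{"sz": 0.02},{"sz": 0.008},{}]' | python3 drive.py
echo '[{},{},{},{}]' | python3 drive.py 0 50
echo '[{"sz": -0.02},{"sz": -0.05},{"sz": -0.06},{"sz": -0.04},{}]' | python3 drive.py
python3 -c "
from h import *
go((.463,-.2206,.145),0)"
```

```text
time: 25.55
ee_pos: [0.401, -0.3718, -0.0054]
eef_rot: [3.139, 0.003, 0.002]
force: [-0.8, -0.8, -0.3]
opening: 0.0842
grasp_force: 0.0
time: 26.05
ee_pos: [0.4012, -0.3722, -0.0043]
eef_rot: [3.138, 0.003, 0.003]
force: [-1.5, 0.5, 5.8]
opening: 0.0612
grasp_force: 53.6
time: 26.68
ee_pos: [0.4026, -0.3734, 0.1696]
eef_rot: [3.132, 0.003, 0.012]
force: [-0.0, 0.5, -1.0]
opening: 0.0611
grasp_force: 55.0
rot [ 0.0094 -0.0075  0.0019] d in cur tool [ 0.0605 -0.1529  0.0236] d in target tool [ 0.0604 -0.1528  0.0246] yaw now 0.10877954436998945 t 26.675
```

```bash

echo '[{"sx": 0.02,"sy": -0.05,"wx": 0.009,"wy": -0.007,"wz": 0.002},{"sx": 0.02,"sy": -0.05},{"sx": 0.02,"sy": -0.05},{"sy": -0.003,"sz": 0.015},{"sz": 0.01}]' | python3 drive.py
echo '[{},{}]' | python3 drive.py
python3 w.py wb;python3 -c "
from h import *
C,im=load('wb')
print(proj(C,(.463,-.2206,.106)),proj(C,(.463,-.2206,.155)))
go((.463,-.2206,.145),0)
cv2.imwrite('pics/zz.png',im[:,:,::-1])"
```

```text
time: 27.3
ee_pos: [0.4585, -0.2167, 0.1373]
eef_rot: [-3.133, -0.002, 0.016]
force: [0.3, -0.3, -0.6]
opening: 0.0612
grasp_force: 55.0
time: 27.55
ee_pos: [0.4593, -0.2185, 0.1386]
eef_rot: [-3.133, 0.003, 0.012]
force: [0.2, -0.3, -0.2]
opening: 0.0615
grasp_force: 55.0
[324.0627 226.2616] [324.6318 264.272 ]
rot [-0.0079  0.0072 -0.002 ] d in cur tool [ 0.0034  0.002  -0.0061] d in target tool [ 0.0034  0.002  -0.006 ] yaw now -0.1124773787493954 t 27.6
```

```bash

echo '[{"sx": 0.0034,"sy": 0.002,"wx": -0.006,"wy": 0.006},{"sz": 0.012},{}]' | python3 drive.py
python3 -c "
from h import *
go((.463,-.2206,.100),0)"
```

```text
time: 27.98
ee_pos: [0.4619, -0.2187, 0.1254]
eef_rot: [-3.138, 0.0, 0.006]
force: [0.3, 0.4, -1.5]
opening: 0.0612
grasp_force: 55.0
rot [-0.0037  0.0041 -0.0003] d in cur tool [0.0012 0.0019 0.0254] d in target tool [0.0011 0.0019 0.0254] yaw now -0.017089930485311756 t 27.975
```

```bash

echo '[{"sx": 0.0012,"sy": 0.0019,"sz": 0.01,"wx": -0.003,"wy": 0.004},{"sz": 0.01},{}]' | python3 drive.py
python3 -c "
from h import *
go((.463,-.2206,.100),0)"
echo '[{"sz": 0.008},{"sz": 0.006},{"sz": 0.006},{}]' | python3 drive.py
python3 -c "
from h import *
go((.463,-.2206,.048),0)"
```

```text
time: 28.35
ee_pos: [0.4632, -0.2205, 0.1053]
eef_rot: [-3.141, 0.0, 0.0]
force: [-1.0, -0.7, -1.3]
opening: 0.0612
grasp_force: 55.0
rot [-0.0008  0.0001 -0.0001] d in cur tool [-0.0002  0.0001  0.0053] d in target tool [-0.0002  0.0001  0.0053] yaw now -0.007540330556574801 t 28.35
time: 28.85
ee_pos: [0.4638, -0.2209, 0.0861]
eef_rot: [3.142, -0.0, 0.002]
force: [-0.3, -0.2, 0.3]
opening: 0.0611
grasp_force: 55.0
rot [ 0.0001 -0.0013 -0.0002] d in cur tool [-0.0009 -0.0003  0.0381] d in target tool [-0.0008 -0.0003  0.0381] yaw now -0.013438696113240505 t 28.85
```

No contact force with the ring below the shaft top, so it is on. Lower further and release.

```bash

echo '[{"sx": -0.0005,"sz": 0.01},{"sz": 0.01},{"sz": 0.01},{"sz": 0.006},{}]' | python3 drive.py
echo '[{},{},{}]' | python3 drive.py 0.084
echo '[{"sz": -0.02},{"sz": -0.03},{"sz": -0.06},{"sy": 0.03,"sz": -0.03},{"sy": 0.05}]' | python3 drive.py
echo '[{"sy": 0.05},{"sy": 0.05},{}]' | python3 drive.py
python3 w.py wc;python3 rings.py wc
python3 -c "
from h import *
C,im=load('wc');print(proj(C,(.463,-.2206,.036)))
go((.489,-.4453,.12),0)"
```

```text
time: 29.48
ee_pos: [0.4635, -0.221, 0.05]
eef_rot: [3.142, -0.0, 0.002]
force: [0.3, -0.8, -0.9]
opening: 0.0613
grasp_force: 55.0
time: 29.85
ee_pos: [0.4643, -0.2215, 0.0512]
eef_rot: [3.14, -0.0, 0.005]
force: [0.4, -0.0, 0.1]
opening: 0.0838
grasp_force: 0.0
time: 30.48
ee_pos: [0.4661, -0.3025, 0.1953]
eef_rot: [3.136, 0.004, 0.015]
force: [-0.0, -1.0, -0.5]
opening: 0.0841
grasp_force: 0.0
time: 30.85
ee_pos: [0.4633, -0.4048, 0.1913]
eef_rot: [3.139, -0.006, 0.006]
force: [-0.3, 0.3, 0.3]
opening: 0.0839
grasp_force: 0.0
circ [ 0.2622 -0.8145] dia 0.1902 px [628.7703 347.4897] ell@8mm [ 0.2403 -0.8083]
circ [ 0.4584 -0.2024] dia 0.0726 px [135.5862 187.1624] ell@8mm [ 0.4586 -0.2011]
circ [ 0.489  -0.4449] dia 0.0635 px [357.0578 157.6501] ell@8mm [ 0.49   -0.4454]
circ [ 0.6018 -0.3694] dia 0.0645 px [281.7829  41.9343] ell@8mm [ 0.6031 -0.3685]
[137.9996 189.0659]
rot [ 0.0007 -0.0027 -0.0028] d in cur tool [0.0258 0.0426 0.071 ] d in target tool [0.0259 0.0428 0.0709] yaw now -0.1592747365522144 t 30.9
```

The ring on the arbor appears at (136,187), against (138,189) predicted for seated. Next is ring B.

```bash

echo '[{"sx": 0.013,"sy": 0.021,"sz": 0.03},{"sx": 0.013,"sy": 0.021,"sz": 0.04},{"sz": 0.02},{},{}]' | python3 drive.py
python3 w.py wd;python3 rings.py wd; python3 -c "
from h import *
go((.489,-.445,-.004),0)"
```

```text
time: 31.52
ee_pos: [0.4902, -0.4427, 0.1023]
eef_rot: [3.14, 0.001, 0.005]
force: [0.5, -0.2, 1.3]
opening: 0.0838
grasp_force: 0.0
circ [ 0.45   -0.1894] dia 0.0792 px [ 25.2694 249.7476] ell@8mm [ 0.4502 -0.1906]
circ [ 0.4891 -0.4445] dia 0.0653 px [322.39   205.3505] ell@8mm [ 0.4896 -0.4447]
circ [ 0.6013 -0.3685] dia 0.0654 px [215.6624  53.0946] ell@8mm [ 0.6035 -0.3679]
rot [ 0.0025 -0.0044  0.0004] d in cur tool [-0.002   0.0015  0.107 ] d in target tool [-0.0015  0.0018  0.107 ] yaw now 0.02363661471784919 t 31.575
```

```bash

echo '[{"sx": -0.0012,"sy": 0.0018,"sz": 0.04},{"sz": 0.04},{"sz": 0.02},{"sz": 0.006},{}]' | python3 drive.py
echo '[{},{},{},{}]' | python3 drive.py 0 50
echo '[{"sz": -0.02},{"sz": -0.05},{"sz": -0.06},{"sz": -0.03},{}]' | python3 drive.py
echo '[{"sx": -0.006,"sy": -0.05},{"sx": -0.006,"sy": -0.05},{"sx": -0.006,"sy": -0.05},{"sx": -0.006,"sy": -0.05},{"sy": -0.02,"sz": 0.01}]' | python3 drive.py
echo '[{},{}]' | python3 drive.py
python3 -c "
from h import *
go((.463,-.2206,.120),0)"
```

```text
time: 32.2
ee_pos: [0.4896, -0.4458, -0.0039]
eef_rot: [3.14, -0.0, 0.006]
force: [0.1, -0.3, -0.4]
opening: 0.084
grasp_force: 0.0
time: 32.7
ee_pos: [0.4904, -0.4467, -0.0025]
eef_rot: [3.138, -0.0, 0.009]
force: [-0.2, -0.5, 6.3]
opening: 0.061
grasp_force: 54.8
time: 33.33
ee_pos: [0.4904, -0.447, 0.1602]
eef_rot: [3.134, -0.0, 0.013]
force: [0.1, -0.1, -1.1]
opening: 0.061
grasp_force: 54.6
time: 33.95
ee_pos: [0.4628, -0.222, 0.1434]
eef_rot: [-3.141, -0.003, -0.0]
force: [0.4, -0.9, -1.3]
opening: 0.061
grasp_force: 54.7
time: 34.2
ee_pos: [0.4648, -0.2261, 0.1445]
eef_rot: [3.14, -0.001, 0.004]
force: [-0.2, -0.4, -0.2]
opening: 0.0612
grasp_force: 54.7
rot [ 0.0015 -0.0026 -0.0005] d in cur tool [-0.0019 -0.0056  0.0245] d in target tool [-0.0018 -0.0055  0.0245] yaw now -0.028362887850670766 t 34.2
```

```bash

echo '[{"sx": -0.001,"sy": -0.0055,"sz": 0.012},{"sz": 0.012},{},{}]' | python3 drive.py
python3 -c "
from h import *
go((.4635,-.2206,.100),0)"
```

```text
time: 34.7
ee_pos: [0.4635, -0.2197, 0.1205]
eef_rot: [3.141, -0.001, 0.003]
force: [-0.4, -0.2, -1.3]
opening: 0.0608
grasp_force: 54.7
rot [ 0.0006 -0.0022 -0.0005] d in cur tool [-0.0001  0.0009  0.0205] d in target tool [-0.      0.0009  0.0205] yaw now -0.027363284741023838 t 34.7
```

```bash

echo '[{"sy": 0.0009,"sz": 0.01},{"sz": 0.01},{"sz": 0.008},{"sz": 0.008},{}]' | python3 drive.py
python3 -c "
from h import *
go((.4635,-.2206,.055),0)"
```

```text
time: 35.33
ee_pos: [0.4629, -0.22, 0.0838]
eef_rot: [-3.141, 0.0, -0.001]
force: [-0.0, 0.3, -1.3]
opening: 0.0611
grasp_force: 54.7
rot [-0.0003 -0.0007 -0.0002] d in cur tool [0.0006 0.0006 0.0288] d in target tool [0.0006 0.0006 0.0288] yaw now -0.01264385576387566 t 35.325
```

Ring B is on the shaft without contact. Release it low, then go to ring C at (0.6015,-0.369).

```bash

echo '[{"sz": 0.01},{"sz": 0.01},{"sz": 0.008},{}]' | python3 drive.py
echo '[{},{},{}]' | python3 drive.py 0.084
echo '[{"sz": -0.02},{"sz": -0.03},{"sz": -0.06},{"sy": 0.03,"sz": -0.03},{"sx": 0.04,"sy": 0.04}]' | python3 drive.py
echo '[{"sx": 0.04,"sy": 0.04},{"sx": 0.04,"sy": 0.04},{"sz": 0.04},{"sz": 0.04},{}]' | python3 drive.py
python3 w.py we;python3 rings.py we
python3 -c "
from h import *
C,im=load('we');print(proj(C,(.463,-.2206,.048)))
go((.6015,-.369,-.004),0)"
```

```text
time: 35.83
ee_pos: [0.4629, -0.22, 0.0557]
eef_rot: [-3.141, 0.0, -0.001]
force: [-0.5, -0.2, -1.1]
opening: 0.0611
grasp_force: 54.7
time: 36.2
ee_pos: [0.4641, -0.2207, 0.0572]
eef_rot: [3.14, -0.0, 0.005]
force: [-0.0, 0.3, -0.8]
opening: 0.0842
grasp_force: 0.0
time: 36.83
ee_pos: [0.5044, -0.2917, 0.2016]
eef_rot: [3.137, -0.0, 0.012]
force: [1.8, -0.1, 0.7]
opening: 0.0839
grasp_force: 0.0
time: 37.45
ee_pos: [0.5804, -0.3682, 0.1124]
eef_rot: [-3.137, 0.0, 0.009]
force: [-0.3, 0.9, 0.1]
opening: 0.0842
grasp_force: 0.0
circ [ 0.6013 -0.3687] dia 0.0637 px [321.2445 174.5155] ell@8mm [ 0.6026 -0.3686]
circ [ 0.697  -0.1509] dia 0.0659 px [31.4692 48.7091] ell@8mm [ 0.6978 -0.1526]
[144.3569 348.197 ]
rot [-0.0018  0.001  -0.0001] d in cur tool [ 0.0194 -0.0002  0.1194] d in target tool [ 0.0193 -0.0005  0.1194] yaw now -0.007251779697581366 t 37.5
```

Ring C is at (0.6013,-0.3687), unmoved. Ring D has been knocked to about (0.697,-0.151), so I'll re-measure it later. Grip C.

```bash

echo '[{"sx": 0.0195,"sz": 0.03},{"sz": 0.05},{"sz": 0.03},{"sz": 0.009},{}]' | python3 drive.py
echo '[{},{},{},{}]' | python3 drive.py 0 50
echo '[{"sz": -0.02},{"sz": -0.05},{"sz": -0.06},{"sz": -0.03},{}]' | python3 drive.py
echo '[{"sx": -0.046,"sy": -0.04},{"sx": -0.046,"sy": -0.04},{"sx": -0.046,"sy": -0.04},{"sy": -0.03},{}]' | python3 drive.py
echo '[{}]' | python3 drive.py
python3 -c "
from h import *
go((.463,-.2206,.125),0)"
```

```text
time: 38.12
ee_pos: [0.6045, -0.3713, 0.0]
eef_rot: [3.139, -0.0, 0.007]
force: [0.3, -0.0, 0.2]
opening: 0.084
grasp_force: 0.0
time: 38.62
ee_pos: [0.6055, -0.3719, 0.0023]
eef_rot: [3.138, -0.0, 0.011]
force: [-0.5, 0.9, 5.9]
opening: 0.0604
grasp_force: 52.5
time: 39.25
ee_pos: [0.6057, -0.3724, 0.1645]
eef_rot: [3.135, -0.0, 0.017]
force: [0.4, -0.3, -0.7]
opening: 0.0602
grasp_force: 54.4
time: 39.88
ee_pos: [0.4627, -0.2179, 0.1559]
eef_rot: [-3.14, -0.003, 0.002]
force: [0.1, -0.3, -0.9]
opening: 0.0605
grasp_force: 54.4
time: 40.0
ee_pos: [0.4651, -0.2207, 0.1573]
eef_rot: [3.14, 0.0, 0.003]
force: [0.2, -0.0, -2.0]
opening: 0.0605
grasp_force: 54.4
rot [ 0.0011 -0.0022  0.0003] d in cur tool [-0.0021 -0.0002  0.0323] d in target tool [-0.0021 -0.0001  0.0323] yaw now 0.017973287713330996 t 40.0
```

```bash

echo '[{"sx": 0.0013,"sz": 0.012},{"sz": 0.012},{},{}]' | python3 drive.py
python3 -c "
from h import *
go((.4663,-.2206,.120),0)"
```

```text
time: 40.5
ee_pos: [0.4662, -0.2205, 0.1333]
eef_rot: [3.141, -0.001, 0.003]
force: [0.3, -0.1, -0.4]
opening: 0.0603
grasp_force: 54.4
rot [ 0.0004 -0.0018 -0.0004] d in cur tool [0.0001 0.0001 0.0133] d in target tool [0.0001 0.0001 0.0133] yaw now -0.025720473967792472 t 40.5
```

```bash

echo '[{"sz": 0.01},{"sz": 0.01},{"sz": 0.008},{"sz": 0.006},{"sz": 0.006}]' | python3 drive.py
echo '[{}]' | python3 drive.py
```

```text
time: 41.12
ee_pos: [0.4664, -0.2204, 0.0933]
eef_rot: [3.141, -0.0, 0.004]
force: [-0.2, -0.5, -0.6]
opening: 0.0607
grasp_force: 54.4
time: 41.25
ee_pos: [0.466, -0.2202, 0.0932]
eef_rot: [3.141, -0.0, 0.002]
force: [-0.2, -0.3, -0.3]
opening: 0.0603
grasp_force: 54.4
```

```bash

echo '[{"sz": 0.01},{"sz": 0.01},{"sz": 0.006},{}]' | python3 drive.py
echo '[{},{},{}]' | python3 drive.py 0.084
echo '[{"sz": -0.02},{"sz": -0.03},{"sz": -0.06},{"sx": 0.05,"sz": -0.03},{"sx": 0.05,"sy": 0.01}]' | python3 drive.py
echo '[{"sx": 0.05,"sy": -0.02},{"sx": 0.05,"sy": -0.03,"sz": 0.03},{}]' | python3 drive.py
python3 w.py wf;python3 rings.py wf
python3 -c "
from h import *
C,im=load('wf');print(proj(C,(.463,-.2206,.060)))
go((.697,-.151,-.002),0)"
```

```text
time: 41.75
ee_pos: [0.4659, -0.2201, 0.0669]
eef_rot: [-3.141, 0.0, -0.001]
force: [0.0, -0.2, 0.9]
opening: 0.0606
grasp_force: 54.4
time: 42.12
ee_pos: [0.4669, -0.2206, 0.0682]
eef_rot: [3.14, -0.0, 0.005]
force: [0.0, -0.2, 0.1]
opening: 0.0842
grasp_force: 0.0
time: 42.75
ee_pos: [0.5697, -0.2314, 0.2134]
eef_rot: [3.137, -0.0, 0.017]
force: [0.4, -1.0, -0.5]
opening: 0.0838
grasp_force: 0.0
time: 43.12
ee_pos: [0.6643, -0.1786, 0.175]
eef_rot: [-3.139, -0.005, 0.005]
force: [-0.8, 0.2, -0.5]
opening: 0.0839
grasp_force: 0.0
circ [ 0.6037 -0.0189] dia 0.0782 px [177.8168 231.5488] ell@8mm [ 0.6104 -0.0216]
circ [ 0.697  -0.1513] dia 0.0636 px [293.7343 152.2224] ell@8mm [ 0.6976 -0.1512]
[359.0177 378.4357]
rot [-0.0007  0.0023  0.0025] d in cur tool [ 0.0341 -0.0289  0.1786] d in target tool [ 0.0336 -0.0291  0.1787] yaw now 0.14101873357929026 t 43.175
```

```bash

echo '[{"sx": 0.0165,"sy": -0.0145,"sz": 0.04},{"sx": 0.0165,"sy": -0.0145,"sz": 0.04},{"sz": 0.02},{},{}]' | python3 drive.py
python3 w.py wg;python3 rings.py wg
python3 -c "
from h import *
go((.697,-.1513,-.003),0)"
```

```text
time: 43.8
ee_pos: [0.6978, -0.1543, 0.0819]
eef_rot: [3.14, -0.002, 0.008]
force: [0.7, 0.1, 0.0]
opening: 0.0841
grasp_force: 0.0
circ [ 0.6973 -0.1516] dia 0.0646 px [316.2873 210.6318] ell@8mm [ 0.6991 -0.1515]
rot [ 0.0021 -0.0061 -0.0011] d in cur tool [-0.0017 -0.0031  0.0853] d in target tool [-0.0012 -0.003   0.0854] yaw now -0.06502291375365453 t 43.85
```

```bash

echo '[{"sx": -0.0015,"sy": -0.003,"sz": 0.04},{"sz": 0.03},{"sz": 0.014},{},{}]' | python3 drive.py
python3 -c "
from h import *
go((.6973,-.1515,-.003),0)"
```

```text
time: 44.48
ee_pos: [0.6975, -0.1505, -0.0022]
eef_rot: [3.14, -0.001, 0.009]
force: [0.5, 0.6, -0.0]
opening: 0.084
grasp_force: 0.0
rot [ 0.0017 -0.0058 -0.0003] d in cur tool [-0.0002  0.001   0.0008] d in target tool [-0.0002  0.001   0.0008] yaw now -0.018892211977328162 t 44.475
```

```bash

echo '[{"sy": 0.001},{},{},{},{}]' | python3 drive.py 0 50
echo '[{"sz": -0.02},{"sz": -0.05},{"sz": -0.06},{"sz": -0.04},{}]' | python3 drive.py
echo '[{"sx": -0.045,"sy": 0.015},{"sx": -0.045,"sy": 0.015},{"sx": -0.045,"sy": 0.015},{"sx": -0.045,"sy": 0.015},{"sx": -0.045,"sy": 0.01}]' | python3 drive.py
echo '[{"sx": -0.008,"sz": 0.01},{},{}]' | python3 drive.py
python3 -c "
from h import *
go((.4634,-.2206,.13),0)"
```

```text
time: 45.1
ee_pos: [0.6978, -0.1516, -0.0018]
eef_rot: [3.14, -0.0, 0.01]
force: [-0.6, -0.1, 6.7]
opening: 0.0608
grasp_force: 54.8
time: 45.72
ee_pos: [0.6989, -0.1517, 0.1725]
eef_rot: [3.138, -0.0, 0.021]
force: [-0.3, -0.8, -1.1]
opening: 0.0608
grasp_force: 54.6
time: 46.35
ee_pos: [0.4675, -0.2204, 0.1635]
eef_rot: [-3.141, 0.0, 0.001]
force: [-0.1, 0.3, -0.4]
opening: 0.0608
grasp_force: 54.6
time: 46.72
ee_pos: [0.4635, -0.2206, 0.155]
eef_rot: [3.141, 0.001, 0.005]
force: [0.2, 0.1, -0.6]
opening: 0.0611
grasp_force: 54.6
rot [ 0.0006 -0.003   0.0005] d in cur tool [-0.0002 -0.      0.025 ] d in target tool [-0.0001  0.      0.025 ] yaw now 0.027619910782338306 t 46.725
```

```bash

echo '[{"sz": 0.015},{"sz": 0.015},{"sz": 0.01},{"sz": 0.008},{}]' | python3 drive.py
echo '[{"sz": 0.008},{"sz": 0.008},{}]' | python3 drive.py
python3 -c "
from h import *
go((.4634,-.2206,.073),0)"
```

```text
time: 47.35
ee_pos: [0.462, -0.2205, 0.1062]
eef_rot: [-3.141, 0.0, -0.001]
force: [-1.1, 0.8, -0.4]
opening: 0.0611
grasp_force: 54.6
time: 47.72
ee_pos: [0.4619, -0.2204, 0.0903]
eef_rot: [-3.141, 0.0, -0.002]
force: [-0.4, -0.2, -0.0]
opening: 0.0608
grasp_force: 54.6
rot [-0.0002 -0.001  -0.0002] d in cur tool [0.0015 0.0002 0.0174] d in target tool [0.0015 0.0002 0.0173] yaw now -0.013641021628226844 t 47.725
```

Now finish the last ring, then go to the collar.

```bash

echo '[{"sx": 0.001,"sz": 0.009},{"sz": 0.008},{}]' | python3 drive.py
echo '[{},{},{}]' | python3 drive.py 0.084
echo '[{"sz": -0.02},{"sz": -0.03},{"sz": -0.06},{"sy": 0.03,"sz": -0.03},{"sx": 0.02,"sy": 0.05}]' | python3 drive.py
echo '[{"sx": 0.02,"sy": 0.04},{"sz": 0.04},{}]' | python3 drive.py
python3 w.py wh;python3 rings.py wh
python3 - <<'E'
from h import *
C,im=load('wh');print("stack top",proj(C,(.463,-.2206,.078)))
x=proj(C,(.516,-.347,.02));print("collar expected",x)
u,v=map(int,x);g=cv2.cvtColor(np.ascontiguousarray(im),cv2.COLOR_RGB2HSV)
x0,y0=max(u-60,0),max(v-60,0);c=im[y0:v+60,x0:u+60]
cv2.imwrite("pics/colr.png",cv2.resize(im[:300],(800,375))[:,:,::-1])
h=g[y0:v+60,x0:u+60];print(h[::10,::10,1]);print(h[::10,::10,2])
E
```

```text
time: 48.1
ee_pos: [0.4628, -0.2203, 0.0731]
eef_rot: [-3.141, 0.0, -0.001]
force: [-0.2, 0.4, -1.0]
opening: 0.0609
grasp_force: 54.6
time: 48.48
ee_pos: [0.464, -0.221, 0.0746]
eef_rot: [3.14, -0.0, 0.005]
force: [0.3, 0.5, -0.4]
opening: 0.0838
grasp_force: 0.0
time: 49.1
ee_pos: [0.4851, -0.3018, 0.2189]
eef_rot: [3.137, 0.002, 0.014]
force: [2.0, -0.5, 0.3]
opening: 0.0842
grasp_force: 0.0
time: 49.48
ee_pos: [0.5007, -0.3391, 0.1707]
eef_rot: [-3.137, 0.001, 0.007]
force: [-0.7, 0.6, -0.4]
opening: 0.0838
grasp_force: 0.0
circ [ 0.4417 -0.1868] dia 0.0818 px [180.2721 231.477 ] ell@8mm [ 0.4489 -0.1862]
stack top [181.5716 246.7609]
collar expected [328.813  172.5011]
[[36 37 40 30 42 41 33 47 37 41 32 32]
 [33 38 32 42 33 43 36 39 32 30 37 35]
 [40 32 38 39 37 38 35 41 40 39 30 35]
 [35 35 38 43 35 43 42 43 38 42 36 39]
 [36 36 40 36 45 39 21 34 39 29 40 41]
 [36 35 43 36 17 12 40 15 44 39 39 35]
 [40 44 33 34 19 42 42 38 11 39 35 34]
 [39 41 42 46 15 17 27 16 21 36 48 41]
 [29 38 39 34 48 21 15 24 40 38 39 39]
 [21 34 38 33 37 30 36 44 39 39 33 42]
 [21 39 34 36 37 39 38 36 36 42 31 34]
 [40 30 41 35 29 33 34 46 34 36 40 29]]
[[156 158 158 121  91  87  77  86 160 162 165 157]
 [163 162 157  90  86  88  93  92  95 176 160 162]
 [159 161  87  84  90  80  88  87  83  84 154 166]
 [161 159  87  88 124  88  84  89  88  86  85  86]
 [158  85  89  85  79  26  73  45  84  89  89  88]
 [ 91  88  95  86  59  62  95  70  46  92  84  88]
 [ 90  81  85  91  66  86  86  93  67  85  88  89]
 [ 91  87  90  88  51  61  48  64  60  84  85  87]
 [ 44 162 155 159  74  60  70  65  90  87  86  85]
 [ 49 157 159 156 153 161  84  87  84  84  84  86]
 [ 86 158 158 161 152 156 162 156  85  90  82 159]
 [ 38 163 161 159 161 155 165 116  90  85 159 159]]
```

```bash
cat > collar.py <<'E'
import sys;from h import *
C,im=load(sys.argv[1]);guess=eval(sys.argv[2])
u,v=map(int,proj(C,(*guess,.02)))
s=cv2.GaussianBlur(cv2.cvtColor(np.ascontiguousarray(im),cv2.COLOR_RGB2HSV),(5,5),0)[...,1]
m=(s<28).astype(np.uint8);k=np.zeros_like(m);k[max(v-60,0):v+60,max(u-60,0):u+60]=1;m*=k
m=cv2.morphologyEx(m,cv2.MORPH_OPEN,np.ones((3,3)))
cs,hi=cv2.findContours(m,cv2.RETR_CCOMP,cv2.CHAIN_APPROX_NONE)
for c,h in zip(cs,hi[0]):
    if cv2.contourArea(c)<120: continue
    e=cv2.fitEllipse(c);z=.02 if h[3]>=0 else .015
    P=np.array([plane(C,q,z)[:2] for q in c[:,0]]).astype(np.float32);cc,r=cv2.minEnclosingCircle(P)
    print("hole" if h[3]>=0 else "outer","px",np.array(e[0]),"circ",np.array(cc),"dia",2*r,"ell",plane(C,e[0],z)[:2])
E
python3 collar.py wh '(.516,-.347)'
echo '[{"sx": 0.015,"sy": 0.008,"sz": 0.03},{"sz": 0.02},{},{}]' | python3 drive.py
python3 w.py wi;python3 collar.py wi '(.516,-.347)';python3 -c "
from h import *
go((.516,-.347,.003),0)"
```

```text
outer px [327.8234 172.5128] circ [ 0.5149 -0.3463] dia 0.047384314239025116 ell [ 0.515  -0.3461]
hole px [327.6911 171.5103] circ [ 0.5178 -0.3457] dia 0.02569081075489521 ell [ 0.517  -0.3459]
time: 50.02
ee_pos: [0.5186, -0.3487, 0.1254]
eef_rot: [3.14, 0.0, 0.005]
force: [0.8, 0.5, -0.3]
opening: 0.0842
grasp_force: 0.0
outer px [317.1238 203.405 ] circ [ 0.5149 -0.3464] dia 0.04877848923206329 ell [ 0.515  -0.3462]
hole px [317.001  201.8497] circ [ 0.5163 -0.3462] dia 0.025507181882858276 ell [ 0.5178 -0.3462]
rot [ 0.0018 -0.0038  0.    ] d in cur tool [-0.0033 -0.0022  0.1227] d in target tool [-0.0029 -0.002   0.1227] yaw now 0.000799855805827111 t 50.075
```

```bash

echo '[{"sx": -0.003,"sy": -0.002,"sz": 0.05},{"sz": 0.05},{"sz": 0.015},{"sz": 0.008},{}]' | python3 drive.py
python3 -c "
from h import *
go((.5158,-.3463,.001),0)"
```

```text
time: 50.7
ee_pos: [0.5169, -0.3478, 0.0028]
eef_rot: [3.139, -0.0, 0.007]
force: [-0.5, -0.8, 0.1]
opening: 0.0841
grasp_force: 0.0
rot [ 0.0023 -0.0044 -0.0002] d in cur tool [-0.0011 -0.0015  0.0018] d in target tool [-0.0011 -0.0015  0.0018] yaw now -0.012457789674796728 t 50.7
```

```bash

echo '[{"sx": -0.0011,"sy": -0.0015},{}]' | python3 drive.py 
echo '[{},{},{},{},{}]' | python3 drive.py 0 60
echo '[{"sz": -0.02},{"sz": -0.05},{"sz": -0.06},{"sz": -0.04},{}]' | python3 drive.py
echo '[{"sx": -0.018,"sy": -0.042},{"sx": -0.018,"sy": -0.042},{"sx": -0.018,"sy": -0.042},{},{}]' | python3 drive.py
python3 -c "
from h import *
go((.463,-.2206,.13),0);print(env.observe()['opening'])"
```

```text
time: 50.95
ee_pos: [0.5155, -0.3459, 0.0028]
eef_rot: [3.139, -0.0, 0.007]
force: [0.1, 1.1, 0.5]
opening: 0.0844
grasp_force: 0.0
time: 51.58
ee_pos: [0.5152, -0.3458, 0.0022]
eef_rot: [3.14, -0.0, 0.005]
force: [-1.0, 0.9, 5.6]
opening: 0.044
grasp_force: 61.5
time: 52.2
ee_pos: [0.5169, -0.3473, 0.1767]
eef_rot: [3.135, -0.0, 0.016]
force: [0.0, -0.1, -1.6]
opening: 0.0436
grasp_force: 61.7
time: 52.82
ee_pos: [0.4598, -0.219, 0.1701]
eef_rot: [3.141, 0.001, 0.002]
force: [-0.0, -1.0, -0.8]
opening: 0.0437
grasp_force: 61.9
rot [ 0.0004 -0.0012  0.0003] d in cur tool [0.0032 0.0016 0.0401] d in target tool [0.0032 0.0016 0.0401] yaw now 0.018537447534143926 t 52.825
0.04369109151570849
```

```bash

echo '[{"sx": 0.0028,"sy": 0.0016,"sz": 0.015},{"sz": 0.02},{"sz": 0.015},{},{}]' | python3 drive.py
python3 -c "
from h import *
go((.4626,-.2206,.1),0)"
```

```text
time: 53.45
ee_pos: [0.4636, -0.2213, 0.1212]
eef_rot: [3.141, -0.001, 0.004]
force: [-0.0, 0.9, -1.4]
opening: 0.0436
grasp_force: 61.8
rot [ 0.0009 -0.0028 -0.0005] d in cur tool [-0.001  -0.0007  0.0212] d in target tool [-0.001  -0.0007  0.0212] yaw now -0.02969968668778215 t 53.45
```

```bash

echo '[{"sx": -0.0009,"sy": -0.0007,"sz": 0.006},{"sz": 0.006},{"sz": 0.005},{"sz": 0.004},{}]' | python3 drive.py
echo '[{"sz": 0.005},{"sz": 0.004},{"sz": 0.003},{"sz": 0.003},{}]' | python3 drive.py
```

```text
time: 54.08
ee_pos: [0.4621, -0.22, 0.0997]
eef_rot: [3.141, -0.0, 0.003]
force: [0.3, 0.6, -1.7]
opening: 0.0436
grasp_force: 61.9
time: 54.7
ee_pos: [0.4622, -0.2201, 0.0848]
eef_rot: [3.141, -0.0, 0.003]
force: [0.2, 0.4, -1.7]
opening: 0.0437
grasp_force: 61.9
```

```bash

echo '[{"sz": 0.002},{"sz": 0.002},{}]' | python3 drive.py
echo '[{"sz": 0.001},{}]' | python3 drive.py
```

```text
time: 55.08
ee_pos: [0.4623, -0.2201, 0.081]
eef_rot: [3.141, -0.0, 0.003]
force: [-0.1, 0.2, -1.5]
opening: 0.0436
grasp_force: 61.9
time: 55.32
ee_pos: [0.4625, -0.2203, 0.0802]
eef_rot: [3.141, -0.0, 0.004]
force: [-0.2, 0.5, -1.6]
opening: 0.0438
grasp_force: 61.9
```

```bash

echo '[{},{},{}]' | python3 drive.py 0.084
echo '[{"sz": -0.02},{"sz": -0.03},{"sz": -0.06},{"sx": -0.02,"sy": -0.03,"sz": -0.05},{"sx": -0.02,"sy": -0.05}]' | python3 drive.py
echo '[{"sy": -0.05},{"sy": -0.05},{},{}]' | python3 drive.py
python3 w.py wj
python3 - <<'E'
from h import *
C,im=load('wj');go((.446,.0355,.15),0);print(env.observe()["q"])
S,a=snap('scene','s9.png');D,b=snap('side','d9.png')
P=dict(base=(.463,-.2206,.03),s4=(.463,-.2206,.078),colltop=(.463,-.2206,.098),top=(.463,-.2206,.106))
for k,p in P.items():print(k,proj(C,p),proj(S,p),proj(D,p))
u,v=map(int,proj(C,P['s4']));z=im[max(v-65,0):v+65,max(u-65,0):u+65]
s=a[195:265,190:270];t=b[115:185,305:385]
f=lambda i,w,h:cv2.resize(np.ascontiguousarray(i),(w,h))
cv2.imwrite("pics/fin.png",np.hstack([f(z,266,266),f(s,266,233).repeat(1,0) if 0 else f(s,266,266),f(t,266,266)])[:,:,::-1])
E
```

```text
time: 55.7
ee_pos: [0.4626, -0.2204, 0.0804]
eef_rot: [3.141, -0.0, 0.005]
force: [0.0, -0.1, -0.3]
opening: 0.0843
grasp_force: 0.0
time: 56.32
ee_pos: [0.4255, -0.1417, 0.2456]
eef_rot: [3.136, -0.004, 0.021]
force: [1.3, 0.8, -0.6]
opening: 0.0843
grasp_force: 0.0
time: 56.82
ee_pos: [0.4222, -0.0403, 0.2401]
eef_rot: [3.14, 0.001, 0.005]
force: [0.2, -0.2, 1.0]
opening: 0.0839
grasp_force: 0.0
rot [ 0.0014 -0.0028 -0.0005] d in cur tool [ 0.0235 -0.0764  0.09  ] d in target tool [ 0.0238 -0.0763  0.09  ] yaw now -0.02726403061415369 t 56.875
[-0.1984 -0.1059  2.0714 -0.0009  1.1731  1.3732]
base [476.1095 142.3113] [228.9362 231.8263] [349.0558 157.3586]
s4 [500.0865 146.2708] [225.7265 220.992 ] [349.7926 148.4319]
colltop [512.3885 148.3023] [224.3218 216.2504] [350.1084 144.6064]
top [517.7912 149.1944] [223.7482 214.3142] [350.2362 143.0582]
```

View pics/fin.png

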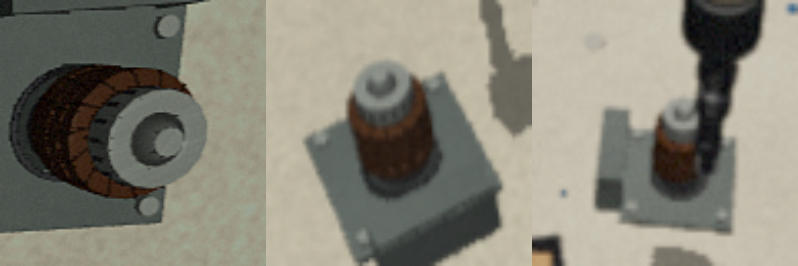

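The final picture shows the four rings and the collar stacked square on the arbor, with the shaft end showing through. All service is done except the stop. Next I position over the stop, re-measure its head, and check the rod and the bench.

```bash

echo '[{"sx": 0.012,"sy": -0.038,"sz": 0.02},{"sx": 0.012,"sy": -0.038,"sz": 0.03},{"sz": 0.03},{},{}]' | python3 drive.py
python3 w.py wk
python3 - <<'E'
from h import *
for n in("wj","wk"):
    C,im=load(n);m=red(im)
    u,v=map(int,proj(C,(.446,.0355,.075)));k=np.zeros_like(m);k[max(v-60,0):v+60,max(u-60,0):u+60]=1
    cs=cv2.findContours((m&k).astype(np.uint8),0,1)[0];c=max(cs,key=cv2.contourArea);c=cv2.convexHull(c)
    e=cv2.fitEllipse(c);P=np.array([plane(C,q,.076)[:2] for q in c[:,0]]).astype(np.float32);cc,r=cv2.minEnclosingCircle(P)
    print(n,e,"@76",plane(C,e[0],.076),"circ",cc,2*r)
    if n=="wj":a=(C,e[0])
    else:print(tri(a,(C,e[0])))
b=cv2.imread("pics/d9.png")[:,:,::-1]; D=cam("side")
h=cv2.cvtColor(np.ascontiguousarray(b),cv2.COLOR_RGB2HSV)
mm=(h[...,0]>5)&(h[...,0]<20)&(h[...,1]>100);mm[:230]=0;mm[340:]=0;mm[:,:320]=0;mm[:,:370].any();mm[:,380:]=0
ys,xs=np.nonzero(mm);i=ys.argmin();j=ys.argmax();print("rod",plane(D,(xs[i],ys[i]),.02),plane(D,(xs[j],ys[j]),.02),len(ys))
go((.446,.0355,.060),0)
E
```

```text
time: 57.6
ee_pos: [0.447, 0.035, 0.1607]
eef_rot: [3.141, -0.003, 0.005]
force: [0.3, 0.3, 0.2]
opening: 0.084
grasp_force: 0.0
wj ((245.72528076171875, 162.9502410888672), (40.91026306152344, 42.22947311401367), 1.7233726978302002) @76 [0.446  0.0353 0.076 ] circ (0.4451420307159424, 0.035018857568502426) 0.0445689782500267
wk ((320.38287353515625, 209.5222625732422), (47.202125549316406, 50.74860382080078), 91.61437225341797) @76 [0.4458 0.0347 0.076 ] circ (0.4451751708984375, 0.034766826778650284) 0.04091007634997368
(array([0.4464, 0.0348, 0.0782]), np.float64(6.984138233242684e-05))
rod [0.4017 0.1834 0.02  ] [0.3982 0.5002 0.02  ] 544
rot [ 0.0009 -0.0049 -0.0018] d in cur tool [-0.002  -0.0006  0.1012] d in target tool [-0.0015 -0.0005  0.1012] yaw now -0.10432970933857012 t 57.65
```

```bash

echo '[{"sx": -0.001,"sz": 0.04},{"sz": 0.04},{"sz": 0.015},{"sz": 0.005},{}]' | python3 drive.py
python3 -c "
from h import *
go((.446,.0349,.060),0)"
```

```text
time: 58.28
ee_pos: [0.4468, 0.0356, 0.061]
eef_rot: [3.141, -0.001, 0.007]
force: [0.2, -0.3, -0.4]
opening: 0.084
grasp_force: 0.0
rot [ 0.0008 -0.0047 -0.0004] d in cur tool [-0.0008  0.0007  0.001 ] d in target tool [-0.0008  0.0007  0.001 ] yaw now -0.02486515541418335 t 58.275
```

```bash

echo '[{"sx": -0.0008,"sy": 0.0007},{},{},{},{}]' | python3 drive.py 0 35
echo '[{"wz": 0.15},{"wz": 0.15},{"wz": 0.15},{"wz": 0.15},{"wz": 0.15}]' | python3 drive.py
echo '[{"sz": -0.002},{"sz": -0.002},{"sz": -0.002},{"sz": -0.002},{}]' | python3 drive.py
python3 -c "
from h import *
s=env.observe();print(s['torque'],s['q'])"
```

```text
time: 58.9
ee_pos: [0.4453, 0.0345, 0.0609]
eef_rot: [3.14, 0.001, 0.005]
force: [-1.8, -3.0, 6.0]
opening: 0.0401
grasp_force: 35.1
time: 59.52
ee_pos: [0.4454, 0.0347, 0.061]
eef_rot: [2.921, -1.156, 0.006]
force: [-2.0, -2.2, 6.7]
opening: 0.0402
grasp_force: 35.1
time: 60.15
ee_pos: [0.4453, 0.0348, 0.068]
eef_rot: [-2.923, 1.15, -0.007]
force: [1.6, -3.1, 0.1]
opening: 0.0402
grasp_force: 37.5
[-0.4861 -0.3015  0.1805] [-0.0187  0.2084  2.1548 -0.0018  0.7742  2.3031]
```

```bash

echo '[{"sz": -0.001},{}]' | python3 drive.py
echo '[{},{},{}]' | python3 drive.py 0.084
echo '[{"sz": -0.02},{"sz": -0.03},{"sz": -0.04,"wz": -0.15},{"sz": -0.02,"wz": -0.15},{"wz": -0.15}]' | python3 drive.py
echo '[{"wz": -0.15},{"wz": -0.15},{"sx": -0.012,"sy": 0.05,"sz": -0.04},{"sz": -0.02},{}]' | python3 drive.py
python3 w.py wl
python3 - <<'E'
from h import *
for n in("wj","wl","w2","w3"):
    C,im=load(n);m=red(im)
    u,v=map(int,proj(C,(.446,.0355,.075)));k=np.zeros_like(m);k[max(v-60,0):v+60,max(u-60,0):u+60]=1
    cs=cv2.findContours((m&k).astype(np.uint8),0,1)[0];c=cv2.convexHull(max(cs,key=cv2.contourArea))
    e=cv2.fitEllipse(c)
    # white mark direction inside the head
    h=cv2.cvtColor(np.ascontiguousarray(im),cv2.COLOR_RGB2HSV);w=np.zeros(m.shape,np.uint8);cv2.fillConvexPoly(w,c,1)
    q=np.argwhere((w>0)&(h[...,1]<140)&(h[...,2]>120))[:,::-1].astype(float)
    ang=np.nan
    if len(q)>8:
        d=np.linalg.svd(q-q.mean(0))[2][0];ang=np.degrees(np.arctan2(d[1],d[0]))%180
    print(n,e[0],e[1],"z for axis y=.0349:",[ (z,plane(C,e[0],z)[:2].round(4).tolist()) for z in(.074,.081)],"mark deg",ang,len(q))
S,a=snap('scene');print([(c.round(1),s) for c,s in blobs(red(a),60) if abs(c[0]-307)<15 and abs(c[1]-187)<15])
s=env.observe();print(s['ee_pos'],s['time'])
E
```

```text
time: 60.4
ee_pos: [0.4453, 0.0348, 0.0681]
eef_rot: [-2.923, 1.15, -0.007]
force: [4.9, -3.4, -8.9]
opening: 0.0397
grasp_force: 37.4
time: 60.78
ee_pos: [0.4444, 0.0353, 0.069]
eef_rot: [-2.923, 1.151, -0.003]
force: [-0.2, 0.4, 0.2]
opening: 0.084
grasp_force: 0.0
time: 61.4
ee_pos: [0.4461, 0.0353, 0.1814]
eef_rot: [-3.107, 0.462, -0.012]
force: [0.2, -0.8, -0.2]
opening: 0.0838
grasp_force: 0.0
time: 62.02
ee_pos: [0.434, -0.0132, 0.2391]
eef_rot: [3.141, -0.002, 0.011]
force: [0.2, 0.8, -0.5]
opening: 0.084
grasp_force: 0.0
wj (245.72528076171875, 162.9502410888672) (40.91026306152344, 42.22947311401367) z for axis y=.0349: [(0.074, [0.4457, 0.0358]), (0.081, [0.4468, 0.0341])] mark deg 36.62223088572977 80
wl (271.2306823730469, 176.98492431640625) (39.85620880126953, 42.86565399169922) z for axis y=.0349: [(0.074, [0.4439, 0.0374]), (0.081, [0.4452, 0.0362])] mark deg nan 0
w2 (260.52752685546875, 177.36497497558594) (41.14830017089844, 44.08732223510742) z for axis y=.0349: [(0.074, [0.4441, 0.0373]), (0.081, [0.4455, 0.0359])] mark deg 60.22744144318414 90
w3 (262.3980407714844, 176.77059936523438) (39.768898010253906, 43.805694580078125) z for axis y=.0349: [(0.074, [0.4453, 0.0363]), (0.081, [0.4467, 0.0349])] mark deg 36.436073578907774 65
[(array([306.9, 187. ]), array([301, 181,  13,  12, 104], dtype=int32))]
[ 0.4323 -0.0125  0.2368] 62.125
```

```bash
python3 - <<'E'
from h import *
for n in("s7","s9"):
    a=cv2.imread(f"pics/{n}.png")[:,:,::-1];print(n,[(c.round(1),s) for c,s in blobs(red(a),40) if abs(c[0]-307)<15 and abs(c[1]-187)<15])
C,im=load("wl");h=cv2.cvtColor(np.ascontiguousarray(im),cv2.COLOR_RGB2HSV)
p=h[160:195,254:289];m=(p[...,1]<150);q=np.argwhere(m)[:,::-1].astype(float)
q=q[np.hypot(*(q-17).T)<14];d=np.linalg.svd(q-q.mean(0))[2][0];print("mark",len(q),np.degrees(np.arctan2(d[1],d[0]))%180)
E
```

```text
s7 [(array([307. , 188.5]), array([301, 182,  13,  13, 107], dtype=int32))]
s9 [(array([307. , 188.6]), array([301, 183,  13,  11, 106], dtype=int32))]
mark 95 59.55128828099098
```

The head is up: its mark is back at 60° (36° when latched), and it sits at scene row 187.0 (188.5 latched, 186.9 at the start). The arm is clear, so I hand in.

```bash
python3 -c "
from workcell import env
print(env.hand_in())"
```

```text
the job is handed in; nothing more can be done
None
```

The job is handed in after about 62 s of robot time: I latched the stop, pushed the offcut into the tray, put four rings and the collar on the arbor, laid the rod back on the bench clear of both, and reset the stop last so it popped up; the judge returned no verdict.

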